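# Pack an order of jars and photograph it with the bench camera

## Robot

A 7-joint arm with a two-finger parallel gripper is mounted at the origin on a cart in front of the work surface, level with it; the furniture and walls round the work are solid. World frame = base frame: x ahead of the robot, y to its left, z up, the work surface at z = 0. Lengths are in m, angles in rad, forces in N, time in s.
With the tool pointing down it reaches from about 0.4 to 0.85 m from the base axis. Payload 10.4 kg.
Tool frame: the origin (TCP) lies midway between the tips of the shut fingers; the grasp point (between the pads) lies 19 mm behind it; z points along the fingers, y is the line along which they close (so a half turn about z gives the same grasp; the last joint's range is limited). The gripper opens to 85 mm and grips with 20 to 120 N. Pads are 22 mm wide; open, the fingers measure 114 mm over their backs; the gripper's body (76 mm by 85 mm) begins 54 mm behind the grasp point. The pads swing forward as they close: fully open they stand 13 mm farther back than shut.
Start: joints at [-1.321, 0.332, -0.065, 1.46, 0.022, 1.35, -0.088], TCP at [0.168, 0.602, 0.2] pointing down, gripper open.
Joint ranges: [-2.6, 2.6], [-0.5, 2.12], [-1.47, 1.34], [0.16, 2.42], [-1.27, 4.41], [0.06, 2.06], [-2.6, 2.6]. Speed limits (rad/s): [2.22, 2.22, 2.79, 2.79, 3.14, 3.14, 3.14].

## Interface

Orientations are given as a unit quaternion [x, y, z, w].
In Python, from workcell import get_obs, camera, camera_params, hand_in gives the robot as it stands.
- The arm moves only by the tool carry_out, never from a script. Its argument "commands" is a list that holds one entry, the list of rows, each a list of 6 numbers: the shift along the tool's x, y, z in units of 40 mm (1.0 is 40 mm), then the turn, a rotation vector about the tool's x, y, z in units of 6 degrees (1.0 is 6 degrees). In form: [[[x, y, z, ax, ay, az], ...]]. A call has 1 to 20 rows; each row shifts and turns the commanded pose from where the row before left it, along the tool's axes as they then stand; what a row does not reach is not made up. A row lasts 1/12 s, in which the tool goes at most 41.7 mm and 7.16 degrees, less where a joint would pass 70% of its speed; a pose out of reach is approached as far as the arm can. A call is refused whole if a number of a shift passes 1 or a number of a turn 1, either way. A call with a gripper value outside its range is refused whole. "hand" is the closure, from -1 (fully open) to 1 (shut), set as the call begins (left out, the last holds). The fingers move at their own pace and stop on an object; "force" is the grip in N (left out, the last holds). Time passes only in rows, so rows that do not move let the fingers close. It gives the time, the measured TCP pose, the force, the opening and the grip force at its end, in the units of the state.
- get_obs(): the state, without advancing time (a new reading comes with each control period).
- camera(name): name is "scene" or "top" or "wrist"; returns the picture (420x560x3 uint8, red, green, blue); there is no depth.
- camera_params(name): a dict with "mtx" (3x3 intrinsics, pixels), "k1" (the pictures are not rectified: a ray, as slopes to the right and down, at radius r is drawn at 1 + k1 r^2 times it, then the intrinsics apply), "R" (3x3) and "t" (3): a world point X has camera coordinates R X + t. Camera axes: x right, y down, z forward; pixel columns grow to the right and rows downward; lengths in m; the calibration is good to about 2 mm. A picture is of the moment at which its call begins: read the wrist's pose just before it. camera_params takes no time and is no camera call; for the wrist camera it gives the pose at the moment of the call.
- hand_in(): hands the job in; it is judged then, once.
The state is a dict: "clock": time; "joint_pos": joint angles; "joint_velocities": joint speeds; "tau": joint torques, N m; "position": TCP position; "ee_rot": TCP orientation; "ft_force": force on the tool from outside, world axes, zero at the start; "torque": the same for the moment, N m; "grip_width": opening from 0.0 (shut) to 1.0 (fully open); "grasp_force": force on a finger pad.
Only numpy, scipy, OpenCV 4.12 (cv2) and the standard library are available. Lean on these libraries where they do the work, as an engineer would, in place of code of your own. Each camera call takes 0.05 s, during which the arm holds its last target. There are 200 camera calls.

## Task

Pack this order: stand every small honey jar on the bench upright in the open plywood case, swivel and tilt the bench camera's head until its lens points straight at the middle of the case, and then take a photo of the contents by pressing the plunger of the shutter release fully down to its stop and letting it come back up. Shut the case's lid and, with the camera still aimed, press the release again for a photo of the shut case; then put the camera back in its rest position, swivelled to line up with the bright index bar on its foot and with the head level. Do not disturb the date stamp or the tall yellow-lidded spread jar that stands alone behind the case.

Things in the scene. Friction and masses are not known exactly. Their poses are not given: they have to be found in the camera images.
- jar_a: Small honey jar, beige twist-off lid with a dark seal strip, 75 mm tall, 0.2 kg. Origin: centre of its underside, z up. Glass 59 mm across; lid 63 mm across, from 61 to 74 mm up: grip it round the lid from above. Two or three such jars (jar_a, jar_b, jar_c) stand in front of the cash box (its near end is 0.51 to 0.54 m ahead of the robot) at the start; an absent one reads None.
- jar_b: Small honey jar, beige twist-off lid with a dark seal strip, 75 mm tall, 0.2 kg. Origin: centre of its underside, z up. Glass 59 mm across; lid 63 mm across, from 61 to 74 mm up: grip it round the lid from above. Two or three such jars (jar_a, jar_b, jar_c) stand in front of the cash box (its near end is 0.51 to 0.54 m ahead of the robot) at the start; an absent one reads None.
- jar_c: Small honey jar, beige twist-off lid with a dark seal strip, 75 mm tall, 0.2 kg. Origin: centre of its underside, z up. Glass 59 mm across; lid 63 mm across, from 61 to 74 mm up: grip it round the lid from above. Two or three such jars (jar_a, jar_b, jar_c) stand in front of the cash box (its near end is 0.51 to 0.54 m ahead of the robot) at the start; an absent one reads None.
- case: Plywood case fixed to the table: a tray 102 mm (x) by 256 mm (y), 46 mm tall, walls and floor 5 mm. A wooden liner 36 mm high leaves a channel 70 x 232 mm for up to three jars in a row along y, 77 mm apart. Origin: centre of its underside, z up; +x points to the hinged side (about the robot's left), -x to the front. The lid's hinge axis runs along y at x = 51 mm, z = 46.5 mm.
- case_mid (a point): The point in the middle of the case, 30 mm above its underside: what the camera must be aimed at.
- lid (a joint): Hinge of the case's lid, rad: 0 shut, 1.75 its stop (10 degrees past upright); where it starts. The lid is an upturned tray, 102 mm from hinge to free edge, 256 mm long, 44 mm deep, walls 5 mm, 0.2 kg. Push it over from behind (its +x side) and down: beyond about 1.45 rad it falls back open, below 0.6 rad it falls shut.
- lid_edge (a point): Middle of the lid's outer edge at the free side: 102 mm from the hinge and 44 mm out from the lid's rim plane, so it is the upper front edge of the shut case and, when open, the top rear edge of the lid.
- camera_stand: Fixed stand of the bench camera: a round steel foot 103 mm across and a column. Origin: centre of its underside, z up the swivel axis; x: where the lens looks at swivel 0, marked by a bright bar across the foot that sticks 25 mm out from it. On it turns a U-shaped yoke 126 mm wide; the head hangs in it on side pivots 181.5 mm above the table, whose knobs reach 80 mm from the axis either side.
- swivel (a joint): Swivel of the camera's yoke about the stand's vertical axis, rad, counterclockwise seen from above positive, -1.9 to 1.9. At 0, its rest position, the lens looks along the index bar on the foot. Friction (0.12 N m) holds it where it is left.
- tilt (a joint): Tilt of the camera head in the yoke, rad: 0 level (its rest position), positive looks down, -0.6 to 0.9. Friction (0.12 N m) holds it where it is left; starts looking upward.
- head_mid (a point): Middle of the camera head, on the tilt pivot axis and on the swivel axis. Axes of the head: x forward out of the lens, y to the head's left along the tilt axis, z up through its top. The head is a grey box 32 mm (x) by 100 mm (y) by 96 mm (z) centred here; its bare top 30 mm can be gripped from above across the 32 mm.
- lens (a point): Front of the lens barrel, 40 mm ahead of head_mid and 12 mm below it (head axes); x points out along the line of sight, y to its left, z up. The barrel, 42 mm across at most, sticks 24 mm out of the front face.
- release: Shutter release, fixed to the table: a black puck 69 mm across and 24 mm tall with a round grey plunger in its middle. Origin: centre of its underside.
- plunger (a joint): Plunger of the release, m, 0 up, 0.010 at its stop; a spring returns it (2 N at the start of the travel, 5 N at the stop).
- plunger_top (a point): Top of the plunger, which is 32 mm across: 48 mm above the table when up, 38 mm at its stop.
- date_stamp: Wooden date stamp, 83 mm tall, on a 43 x 54 mm foot, loose on the table, not to be disturbed. Origin: centre of its underside.
- spread_jar_a: Jar of nut spread with a yellow lid, 68 mm across, 112 mm tall, loose behind the case, not part of the order, not to be disturbed. Origin: centre of its underside.

How it is judged:
On the way, in this order (a step that is already met when the one before it is completed fails the run):
1. every jar of the order stands in the open case and the camera is aimed at the middle of the case (x of jar_a in the frame of case between -0.016 and 0.016 m and y of jar_a in the frame of case between -0.092 and 0.092 m and z of each of jar_a, jar_b, jar_c in the frame of case below 0.012 m and angle between each of jar_a, jar_b, jar_c's own z axis and vertical below 0.15 rad and x of jar_b in the frame of case between -0.016 and 0.016 m and y of jar_b in the frame of case between -0.092 and 0.092 m and x of jar_c in the frame of case between -0.016 and 0.016 m and y of jar_c in the frame of case between -0.092 and 0.092 m and y of case_mid in the frame of lens between -0.045 and 0.045 m and z of case_mid in the frame of lens between -0.045 and 0.045 m and x of case_mid in the frame of lens above 0.1 m and value of joint lid above 1 rad), for 0.2 s.
2. first photo: the plunger is pressed to its stop with the jars in the open case and the camera aimed (x of jar_a in the frame of case between -0.03 and 0.03 m and y of jar_a in the frame of case between -0.11 and 0.11 m and z of each of jar_a, jar_b, jar_c in the frame of case below 0.05 m and x of jar_b in the frame of case between -0.03 and 0.03 m and y of jar_b in the frame of case between -0.11 and 0.11 m and x of jar_c in the frame of case between -0.03 and 0.03 m and y of jar_c in the frame of case between -0.11 and 0.11 m and y of case_mid in the frame of lens between -0.045 and 0.045 m and z of case_mid in the frame of lens between -0.045 and 0.045 m and x of case_mid in the frame of lens above 0.1 m and value of joint lid above 1 rad and value of joint plunger above 0.0088 m), for 0.05 s.
3. the plunger has come back up and the lid is shut (value of joint plunger below 0.002 m and value of joint lid below 0.06 rad), for 0.2 s.
4. second photo: the plunger is pressed to its stop with the lid shut and the camera aimed (y of case_mid in the frame of lens between -0.045 and 0.045 m and z of case_mid in the frame of lens between -0.045 and 0.045 m and x of case_mid in the frame of lens above 0.1 m and value of joint lid below 0.06 rad and value of joint plunger above 0.0088 m), for 0.05 s.
At the end, for the whole second after the job is handed in: All jars present stand upright (within 0.15 rad) on the floor of the case; the lid is shut (under 0.06 rad); the plunger is up; the camera's swivel and tilt are both within 0.1 rad of 0. (Aimed means: the middle of the case within 45 mm of the line of sight, sideways and up-and-down.) (all of step 3 and x of jar_a in the frame of case between -0.016 and 0.016 m and y of jar_a in the frame of case between -0.092 and 0.092 m and z of each of jar_a, jar_b, jar_c in the frame of case below 0.012 m and angle between each of jar_a, jar_b, jar_c's own z axis and vertical below 0.15 rad and x of jar_b in the frame of case between -0.016 and 0.016 m and y of jar_b in the frame of case between -0.092 and 0.092 m and x of jar_c in the frame of case between -0.016 and 0.016 m and y of jar_c in the frame of case between -0.092 and 0.092 m and value of joint swivel between -0.1 and 0.1 rad and value of joint tilt between -0.1 and 0.1 rad); the robot touches nothing.
It fails at once if the date stamp is shifted more than 20 mm or knocked over (distance of date_stamp from where it was at the start of the episode above 0.02 m or angle between date_stamp's own z axis and vertical above 0.4 rad).
It fails at once if the spread jar is shifted more than 20 mm or knocked over (distance of spread_jar_a from where it was at the start of the episode above 0.02 m or angle between spread_jar_a's own z axis and vertical above 0.4 rad).
Of jar_a, jar_b, jar_c only 2 to 3 are there at a start; the rules pass over those that are not, and their reading is None.
At some moment in a run one of jar_a, jar_b, jar_c may be knocked a few centimetres aside while the robot is not near it.
It also fails if it takes over 210 s, if anything falls off the work surface, if the arm or the gripper's body presses on something with over 40 N, if the wrist force passes 120 N, or if a joint passes its speed limit or range.

## Working session

There is one attempt and no reset: what is moved stays moved. The work goes in short steps, Python scripts to look and compute and a tool call to move; the robot and the scene stay as the last step left them, time stands still between calls to the robot, and variables do not carry over. Pictures are saved under pics/ and viewed, at most 14 in all, crops included, and the job is handed in when it is done.

Besides the shell and the picture viewer there is one more tool, called after "Emit:" as a command line: name --argument value ..., lists and objects as JSON in quotes. carry_out: Moves the arm, as the interface text tells. Its arguments: {"type":"object","properties":{"commands":{"type":"array"},"hand":{"type":"number"},"force":{"type":"number"}},"required":["commands"]}

```bash
mkdir -p pics; ls
python3 - <<'E'
from workcell import *
import cv2
o=get_obs(); print(o)
for n in ("scene","top"):
    im=camera(n); cv2.imwrite(f"pics/{n}0.png",im[:,:,::-1]); p=camera_params(n); print(n,p)
E
```

```text
pics
{'clock': 0.0, 'joint_pos': array([-1.32059753,  0.33286787, -0.06467381,  1.4609377 ,  0.02158386,
        1.34989849, -0.08850879]), 'joint_velocities': array([ 3.59379337e-04, -1.64706729e-04, -5.15980912e-05,  2.44654572e-04,
       -9.24198207e-04, -3.22264782e-04, -9.09393197e-04]), 'tau': array([-2.01413379e-03, -6.25456738e+01,  4.78247472e-02, -3.91601408e+01,
        1.60749361e-02,  9.98241798e-03, -1.69779429e-05]), 'position': array([0.16829672, 0.6014812 , 0.19962012]), 'ee_rot': array([ 1.35984828e-01,  9.90710667e-01, -7.05194347e-04, -6.72030895e-05]), 'ft_force': array([-0.14891895,  0.56983067,  0.09933015]), 'torque': array([ 0.00815434, -0.00095793,  0.02312865]), 'grasp_force': 0.0, 'grip_width': 1.001182688864108}
scene {'mtx': array([[476.82653018,   0.        , 277.23652477],
       [  0.        , 476.82653018, 206.24875639],
       [  0.        ,   0.        ,   1.        ]]), 'k1': -0.042294097227357094, 'R': array([[ 0.67777098, -0.73526661,  0.00308305],
       [-0.29236525, -0.27334577, -0.91640856],
       [ 0.67464736,  0.62021375, -0.40023224]]), 't': array([-0.42040123,  0.25597281,  1.1734889 ])}
top {'mtx': array([[485.56485773,   0.        , 278.78435405],
       [  0.        , 485.56485773, 197.0372891 ],
       [  0.        ,   0.        ,   1.        ]]), 'k1': -0.14139169592598697, 'R': array([[-0.04310395, -0.99905135, -0.00620128],
       [-0.97563079,  0.0434285 , -0.21507797],
       [ 0.21514325, -0.00322055, -0.97657719]]), 't': array([-0.00150255,  0.57020743,  1.21190282])}
```

View pics/scene0.png

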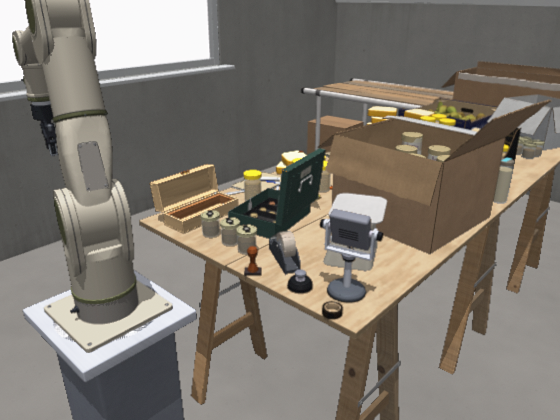

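View pics/top0.png

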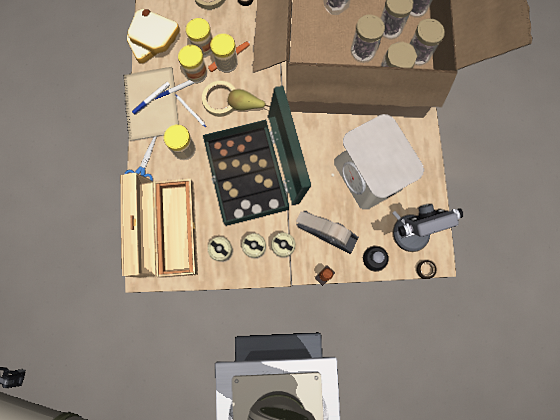

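The scene picture shows three jars (at about 211,222; 230,231; 247,239), the open case behind-left of them, the camera stand at (347,270) and the release at (300,281). In the top picture the jars are at (220,248), (253,244) and (282,243). The case opening is about (175,228) with its lid to the left. The camera stand is at (412,232), the release at (376,259), the stamp at (325,273) and the spread jar at (177,137).

```bash
cat > h.py <<'E'
import numpy as np, cv2
from workcell import *
from scipy.spatial.transform import Rotation as Ro
def ray(p,uv):
    d=np.array([-0.0,0,0,0,0]); d[0]=p['k1']
    x=cv2.undistortPoints(np.array([[uv]],float),p['mtx'],d)[0,0]
    return -p['R'].T@p['t'], p['R'].T@np.array([x[0],x[1],1])
def plane(p,uv,z):
    c,d=ray(p,uv); return c+d*(z-c[2])/d[2]
def proj(p,X):
    X=np.atleast_2d(np.array(X,float)); d=np.zeros(5); d[0]=p['k1']
    return cv2.projectPoints(X,cv2.Rodrigues(p['R'])[0],p['t'],p['mtx'],d)[0][:,0]
E
python3 - <<'E'
from h import *
im=cv2.imread('pics/top0.png'); p=camera_params('top')
for n,(u,v),z in [('ja',(220,248),.074),('jb',(253,244),.074),('jc',(282,243),.074),('rel',(376,258),.048),('stamp',(325,273),.08),('spread',(177,137),.11)]:
    print(n,plane(p,(u,v),z).round(3))
a=cv2.resize(im[160:300,340:480],None,fx=4,fy=4,interpolation=cv2.INTER_CUBIC)
b=cv2.resize(im[160:300,110:310],None,fx=4,fy=4,interpolation=cv2.INTER_CUBIC)
cv2.imwrite('pics/c1.png',a); cv2.imwrite('pics/c2.png',b)
s=cv2.imread('pics/scene0.png'); cv2.imwrite('pics/c3.png',cv2.resize(s[180:325,260:400],None,fx=4,fy=4,interpolation=cv2.INTER_CUBIC))
E
```

```text
ja [0.441 0.129 0.074]
jb [0.447 0.045 0.074]
jc [ 0.447 -0.029  0.074]
rel [ 0.399 -0.272  0.048]
stamp [ 0.365 -0.134  0.08 ]
spread [0.732 0.233 0.11 ]
```

View pics/c1.png

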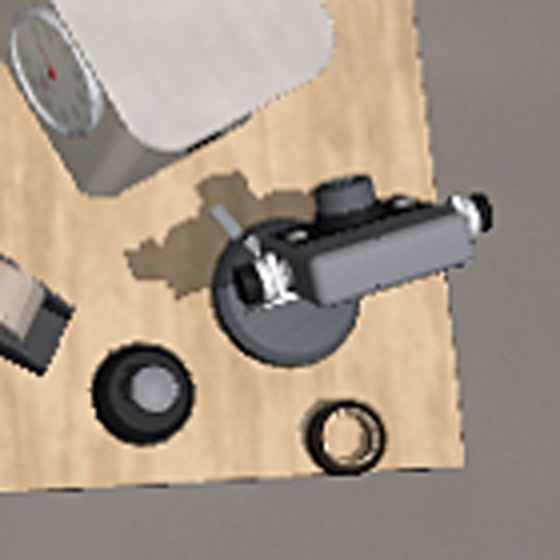

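View pics/c2.png

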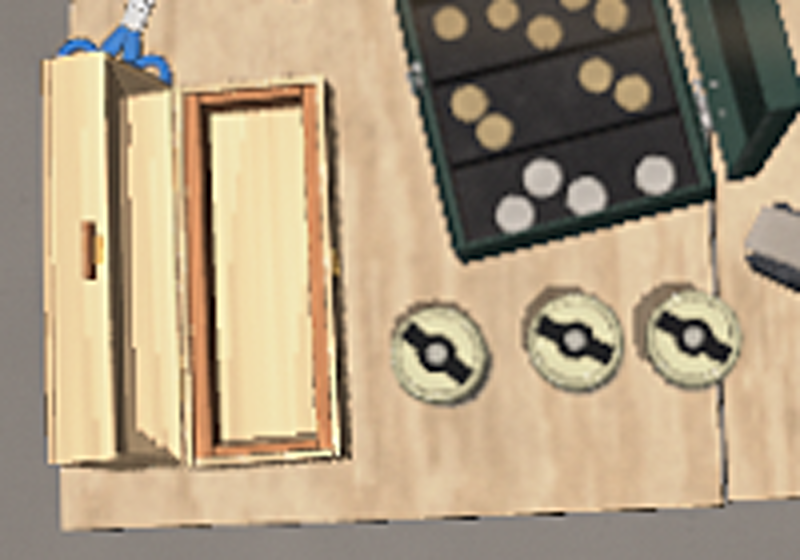

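View pics/c3.png

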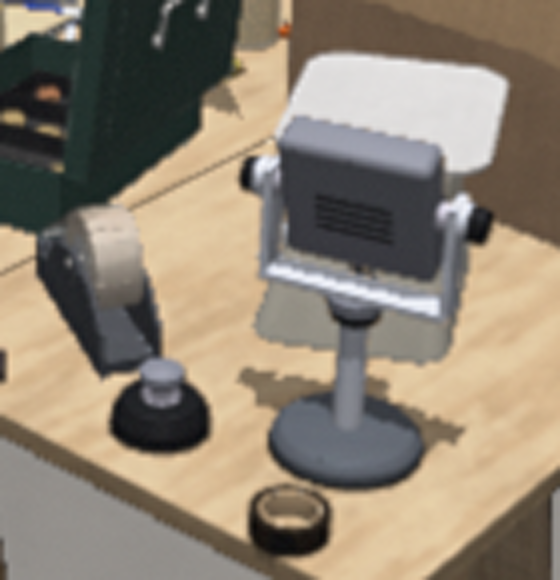

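The crops show the index bar on the foot from (258,248) to its tip (215,207), pointing ahead-left. The camera knobs are at (247,283) and (480,213), and the foot's centre is near (288,293). The case rim corners are (185,92), (327,78), (340,458) and (190,465), all in 4x crop pixels. The lid stands open on the left.

Run:
```python
from h import *
p=camera_params('top')
A=lambda u,v,z:plane(p,(u/4+340-.375,v/4+160-.375),z)
B=lambda u,v,z:plane(p,(u/4+110-.375,v/4+160-.375),z)
c=[B(*q,.046) for q in [(185,92),(327,78),(340,458),(190,465)]]
print('case',np.round(c,4),np.mean(c,0).round(4), 'sizes',[np.linalg.norm(c[i]-c[(i+1)%4]).round(3) for i in range(4)])
# liner / lid
print('lid top edge?',[B(*q,.145).round(3) for q in [(45,60),(50,465),(105,55),(115,465)]])
f=A(288,293,.01);print('foot',f)
for t in [(215,207)]: 
    t=A(*t,.003);d=t-f;print('bar',t,np.linalg.norm(d[:2]),np.arctan2(d[1],d[0]))
k1,k2=A(247,283,.1815),A(480,213,.1815)
print('knobs',k1,k2,(k1+k2)/2,np.linalg.norm(k1-k2)); d=(k1-k2);print('lens dir',np.arctan2(-d[0],d[1]))
for q in [(437,353),(575,341),(693,338)]: print('jar',B(*q,.076))
print('rel',A(156,388,.048),A(143,394,.012))
# scene check
s=camera_params('scene')
print(plane(s,(260+345/4,180+437/4),.01), plane(s,(260+162/4,180+372/4),.048))
im=cv2.imread('pics/scene0.png'); 
print('scene knobs', [plane(s,(260+u/4,180+v/4),.1815).round(3) for u,v in [(248,173),(480,224)]])
```

```text
case [[0.6278 0.3039 0.046 ]
 [0.633  0.2067 0.046 ]
 [0.3785 0.2001 0.046 ]
 [0.3773 0.2988 0.046 ]] [0.5042 0.2524 0.046 ] sizes [np.float64(0.097), np.float64(0.255), np.float64(0.099), np.float64(0.251)]
lid top edge? [array([0.627, 0.369, 0.145]), array([0.373, 0.36 , 0.145]), array([0.628, 0.33 , 0.145]), array([0.372, 0.32 , 0.145])]
foot [ 0.46543673 -0.38279541  0.01      ]
bar [ 0.52828204 -0.3395661   0.003     ] 0.07627782853842192 0.6025375148662965
knobs [ 0.45009945 -0.31109571  0.1815    ] [ 0.48513485 -0.45766977  0.1815    ] [ 0.46761715 -0.38438274  0.1815    ] 0.15070313593610285
lens dir 0.2346262918825107
jar [0.44084379 0.13173599 0.076     ]
jar [0.44487889 0.04354119 0.076     ]
jar [ 0.44354968 -0.03152567  0.076     ]
rel [ 0.40258632 -0.2791026   0.048     ] [ 0.40209245 -0.27735864  0.012     ]
[ 0.46533338 -0.38795589  0.01      ] [ 0.39767923 -0.287618    0.048     ]
scene knobs [array([ 0.45 , -0.311,  0.182]), array([ 0.489, -0.457,  0.182])]
```

```bash
cat > go.py <<'E'
# go.py x,y,z,psi[,pitch] ...  : per waypoint, tool-frame turn (6deg units) then shift (40mm units)
import sys
from h import *
def Rt(psi,a=0):   # tool down, y-axis at heading psi; a: tilt so tool z leans (rotation about head y = -tool x)
    y=np.array([np.cos(psi),np.sin(psi),0]);z=np.array([0,0,-1.]);x=np.cross(y,z)
    return Ro.from_matrix(np.c_[x,y,z])*Ro.from_rotvec([a,0,0])
if __name__=='__main__':
    o=get_obs();p=o['position'];R=Ro.from_quat(o['ee_rot'])
    y=R.as_matrix()[:,1]
    print('t',round(o['clock'],2),'p',p.round(4),'psi',np.arctan2(y[1],y[0]).round(3),'q',o['joint_pos'].round(2),'F',o['ft_force'].round(1),'w',round(o['grip_width'],3),'gf',round(o['grasp_force'],1))
    for a in sys.argv[1:]:
        v=[float(s) for s in a.split(',')]
        R2=Rt(*v[3:]);t=(R.inv()*R2).as_rotvec()/np.radians(6);s=R2.inv().apply(np.array(v[:3])-p)/.04
        print(a,'turn',t.round(2),'shift',s.round(2));p=np.array(v[:3]);R=R2
E
python3 go.py .441,.132,.2,1.5708 .441,.132,.14,0.8
```

```text
t 0.1 p [0.1683 0.6015 0.1997] psi 1.298 q [-1.32  0.33 -0.06  1.46  0.02  1.35 -0.09] F [-0.6  0.2  0.7] w 1.001 gf 0.0
.441,.132,.2,1.5708 turn [-0.01 -0.   -2.6 ] shift [-6.820e+00 -1.174e+01 -1.000e-02]
.441,.132,.14,0.8 turn [0.   0.   7.36] shift [0.  0.  1.5]
```

Emit:
carry_out --commands '[[[0,0,0,0,0,-0.87],[0,0,0,0,0,-0.87],[0,0,0,0,0,-0.86],[-0.43,-0.73,0,0,0,0],[-0.43,-0.73,0,0,0,0],[-0.43,-0.73,0,0,0,0],[-0.43,-0.73,0,0,0,0],[-0.43,-0.73,0,0,0,0],[-0.43,-0.73,0,0,0,0],[-0.43,-0.73,0,0,0,0],[-0.43,-0.73,0,0,0,0],[-0.43,-0.73,0,0,0,0],[-0.43,-0.73,0,0,0,0],[-0.43,-0.73,0,0,0,0],[-0.43,-0.73,0,0,0,0],[-0.43,-0.73,0,0,0,0],[-0.43,-0.73,0,0,0,0],[-0.4,-0.76,0,0,0,0],[-0.4,-0.76,0,0,0,0]]]' --hand -0.7 --force 40

```text
clock: 1.68
position: [0.4413, 0.1305, 0.2003]
ee_rot: [0.0, 1.0, 0.0, -0.0]
ft_force: [1.3, 0.7, 0.5]
grip_width: 0.852
grasp_force: 0.0
```

Emit:
carry_out --commands '[[[0,0,0,0,0,0.92],[0,0,0,0,0,0.92],[0,0,0,0,0,0.92],[0,0,0,0,0,0.92],[0,0,0,0,0,0.92],[0,0,0,0,0,0.92],[0,0,0,0,0,0.92],[0,0,0,0,0,0.92],[0,0,0,0,0,0],[0,0,0,0,0,0]]]'

```text
clock: 2.52
position: [0.4408, 0.1321, 0.2002]
ee_rot: [0.375, 0.927, -0.0, -0.0]
ft_force: [-1.0, -0.5, -0.4]
grip_width: 0.851
grasp_force: 0.0
```

```bash
python3 - <<'E'
from h import *
o=get_obs();print(o['position'],o['grip_width'])
p=camera_params('wrist');im=camera('wrist');cv2.imwrite('pics/w0.png',im[:,:,::-1]);print(p)
t=camera('top');cv2.imwrite('pics/t1.png',t[:,:,::-1])
print(proj(p,[[.441,.132,.076],[.445,.0435,.076],[.4435,-.0315,.076],[.504,.2535,.046]]))
E
python3 go.py .441,.132,.2,0.8
```

```text
[0.44079298 0.13207116 0.2002177 ] 0.8510465725532637
{'mtx': array([[374.34049544,   0.        , 284.43852168],
       [  0.        , 374.34049544, 209.54403139],
       [  0.        ,   0.        ,   1.        ]]), 'k1': -0.0283873558166842, 'R': array([[ 0.69529878,  0.71872011,  0.00100536],
       [ 0.68384529, -0.66198961,  0.30679857],
       [ 0.22116784, -0.21262917, -0.95177394]]), 't': array([-0.40198983, -0.25430728,  0.31044838])}
[[283.93275889 189.10252757]
 [214.49860674 260.39231076]
 [158.27600119 310.6879625 ]
 [434.45727845 136.81955455]]
t 2.62 p [0.4409 0.1321 0.2003] psi 0.802 q [-0.72 -0.05  0.33  1.89  0.02  1.3   0.4 ] F [-0.1 -0.6  0.7] w 0.849 gf 0.0
.441,.132,.2,0.8 turn [-0.   -0.    0.02] shift [-0.    0.    0.01]
```

View pics/w0.png

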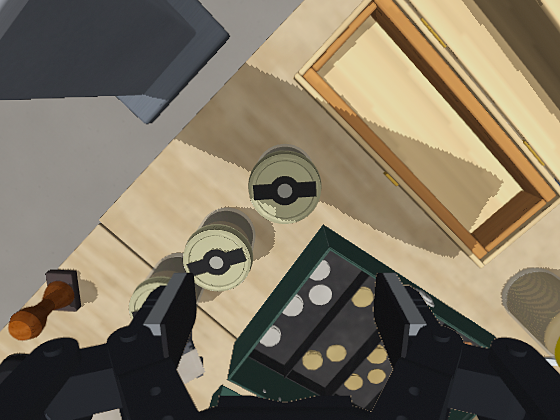

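The wrist picture shows jar_a's lid at (285,190) and jar_b's at (216,262), within 2 px of where I predicted. The case rim's front corners are at (295,78) and (480,265), the hinge-side far one at (558,205), and the stamp is at (45,305). I'll go down and grip.

Emit:
carry_out --commands '[[[0,0,0.65,0,0,0],[0,0,0.65,0,0,0],[0,0,0.65,0,0,0],[0,0,0.65,0,0,0],[0,0,0.65,0,0,0],[0,0,0.65,0,0,0],[0,0,0,0,0,0],[0,0,0,0,0,0]]]'

```text
clock: 3.28
position: [0.4402, 0.1317, 0.044]
ee_rot: [0.376, 0.927, -0.001, -0.001]
ft_force: [0.4, 0.3, 1.1]
grip_width: 0.853
grasp_force: 0.0
```

Emit:
carry_out --commands '[[[0,0,0,0,0,0],[0,0,0,0,0,0],[0,0,0,0,0,0],[0,0,0,0,0,0],[0,0,0,0,0,0],[0,0,0,0,0,0]]]' --hand 1 --force 40

```text
clock: 3.78
position: [0.4411, 0.1323, 0.0448]
ee_rot: [0.376, 0.927, 0.0, 0.0]
ft_force: [-0.5, 0.1, -0.4]
grip_width: 0.007
grasp_force: 0.0
```

Emit:
carry_out --commands '[[[0,0,-0.6,0,0,0],[0,0,-0.6,0,0,0],[0,0,-0.6,0,0,0],[0,0,-0.6,0,0,0],[0,0,-0.6,0,0,0],[0,0,0,0,0,0]]]'

```text
clock: 4.28
position: [0.4431, 0.133, 0.169]
ee_rot: [0.376, 0.927, 0.003, 0.002]
ft_force: [0.9, 0.6, 0.5]
grip_width: 0.002
grasp_force: 0.0
```

```bash
python3 - <<'E'
from h import *
# case corners in wrist picture w0 (pose then)
p={'mtx':np.array([[374.34049544,0,284.43852168],[0,374.34049544,209.54403139],[0,0,1]]),'k1':-0.0283873558166842,'R':np.array([[0.69529878,0.71872011,0.00100536],[0.68384529,-0.66198961,0.30679857],[0.22116784,-0.21262917,-0.95177394]]),'t':np.array([-0.40198983,-0.25430728,0.31044838])}
for q in [(295,78),(480,265),(558,205)]: print(plane(p,q,.046).round(4))
E
python3 go.py .581,.255,.16,1.594 .581,.255,.05,1.594
```

```text
[0.3847 0.1993 0.046 ]
[0.6345 0.2109 0.046 ]
[0.6351 0.2996 0.046 ]
t 4.28 p [0.4431 0.133  0.169 ] psi 0.799 q [-0.73 -0.03  0.33  1.94  0.01  1.22  0.4 ] F [0.9 0.6 0.5] w 0.002 gf 0.0
.581,.255,.16,1.594 turn [ 0.05  0.04 -7.59] shift [-3.52  2.97  0.22]
.581,.255,.05,1.594 turn [0. 0. 0.] shift [0.   0.   2.75]
```

Run:
```python
from h import *
im=camera('wrist');p=camera_params('wrist')
t=camera('top');
a=cv2.resize(t[180:300,110:310],None,fx=2.8,fy=2.8,interpolation=cv2.INTER_CUBIC)
cv2.imwrite('pics/w1.png',np.vstack([im[:260],a])[:,:,::-1][:596]);np.save('p1.npy',p,allow_pickle=True)
```

```text
(no output)
```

View pics/w1.png

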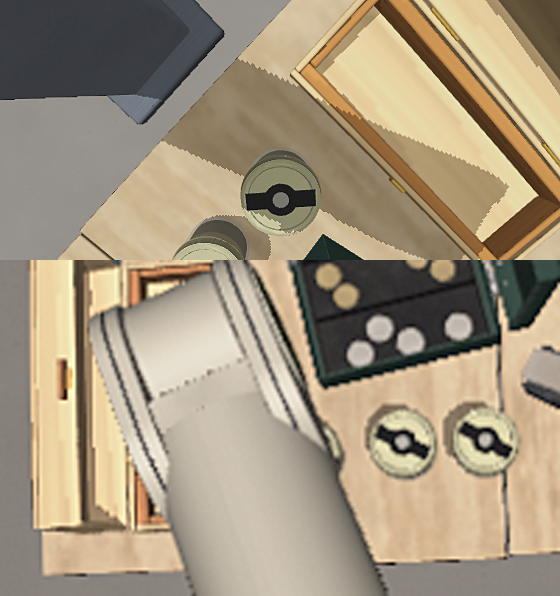

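Run:
```python
from h import *
p=np.load('p1.npy',allow_pickle=True).item()
print(plane(p,(280.5,200),.076),plane(p,(280.5,200),.0), proj(p,[.4431,.133,.169-.0]), -p['R'].T@p['t'])
pt=camera_params('top')
for q in [(402,441),(485,440)]: print(plane(pt,(q[0]/2.8+110-.3,(q[1]-260)/2.8+180-.3),.076))
```

```text
[0.4407896  0.13148525 0.076     ] [0.45662858 0.11552407 0.        ] [[285.11050031 253.87675314]] [0.38570239 0.18699742 0.34032425]
[0.44625031 0.04375951 0.076     ]
[ 0.443901  -0.0316414  0.076    ]
```

Emit:
carry_out --commands '[[[0,0,0,0,0,0],[0,0,0,0,0,0],[0,0,0,0,0,0],[0,0,0.6,0,0,0],[0,0,0.6,0,0,0],[0,0,0.6,0,0,0],[0,0,0.6,0,0,0],[0,0,0.6,0,0,0],[0,0,0,0,0,0]]]' --hand -0.75

```text
clock: 5.13
position: [0.4378, 0.1308, 0.0401]
ee_rot: [0.376, 0.927, -0.003, -0.002]
ft_force: [-1.9, -0.2, -1.9]
grip_width: 0.873
grasp_force: 0.0
```

Run:
```python
from h import *
im=camera('wrist');cv2.imwrite('pics/w2.png',im[:,:,::-1]);p=camera_params('wrist')
print(get_obs()['position'],proj(p,[[.441,.132,.076],get_obs()['position']]))
```

```text
[0.43901273 0.13120781 0.04244862] [[287.86712078 285.87112131]
 [283.68396318 251.22700746]]
```

View pics/w2.png

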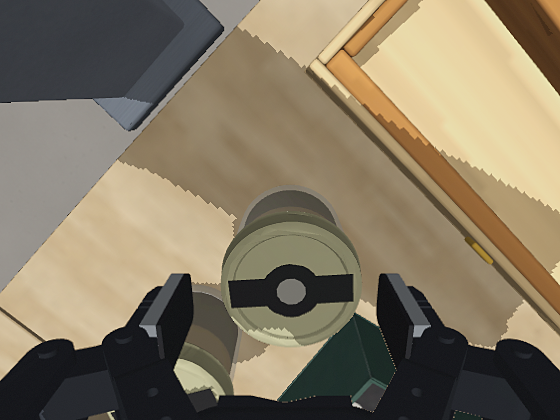

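The wrist picture shows jar_a's lid centred at (291,291), between the finger tips at (190,275) and (378,275). The tips appear nearer the camera than the lid, so the pads stand above it and closed over it. I'll go lower and try again.

Emit:
carry_out --commands '[[[0.03,0.05,0.25,0,0,0],[0,0,0.25,0,0,0],[0,0,0,0,0,0],[0,0,0,0,0,0]]]'

```text
clock: 5.52
position: [0.4414, 0.1345, 0.0244]
ee_rot: [0.376, 0.927, -0.0, -0.0]
ft_force: [0.1, 0.6, 0.2]
grip_width: 0.879
grasp_force: 0.0
```

Emit:
carry_out --commands '[[[0,0,0,0,0,0],[0,0,0,0,0,0],[0,0,0,0,0,0],[0,0,0,0,0,0],[0,0,0,0,0,0]]]' --hand 1

```text
clock: 5.93
position: [0.442, 0.1346, 0.0252]
ee_rot: [0.376, 0.927, 0.001, 0.0]
ft_force: [-1.7, 0.0, 6.0]
grip_width: 0.717
grasp_force: 43.5
```

Emit:
carry_out --commands '[[[0,0,-0.5,0,0,0],[0,0,-0.8,0,0,0],[0,0,-0.8,0,0,0],[0,0,-0.8,0,0,0],[0,0,0,0,0,-0.8],[0,0,0,0,0,-0.8],[0,0,0,0,0,-0.8],[0,0,0,0,0,-0.8],[0,0,0,0,0,-0.8],[0,0,0,0,0,-0.8],[0,0,0,0,0,-0.8],[0,0,0,0,0,-0.8],[0,0,0,0,0,-0.8],[0,0,0,0,0,-0.4],[0,0,0,0,0,0],[0,0,0,0,0,0]]]'

```text
clock: 7.27
position: [0.4414, 0.1344, 0.1404]
ee_rot: [-0.011, 1.0, 0.0, 0.0]
ft_force: [-0.4, 0.5, -2.1]
grip_width: 0.718
grasp_force: 44.8
```

```bash
python3 go.py .583,.257,.14,1.6
```

```text
t 7.27 p [0.4414 0.1344 0.1404] psi 1.594 q [-0.73  0.    0.34  1.97 -0.    1.17  1.2 ] F [-0.4  0.5 -2.1] w 0.718 gf 44.8
.583,.257,.14,1.6 turn [ 0.    0.   -0.06] shift [-3.63  2.96  0.01]
```

Emit:
carry_out --commands '[[[-0.6,0.5,0,0,0,0],[-0.6,0.5,0,0,0,0],[-0.6,0.5,0,0,0,0],[-0.6,0.5,0,0,0,0],[-0.6,0.5,0,0,0,0],[-0.63,0.46,0,0,0,0],[0,0,0,0,0,0],[0,0,0,0,0,0],[0,0,0,0,0,0]]]'

```text
clock: 8.02
position: [0.5834, 0.2558, 0.1399]
ee_rot: [-0.012, 1.0, -0.0, -0.0]
ft_force: [0.9, -0.7, -1.1]
grip_width: 0.718
grasp_force: 44.8
```

Run:
```python
from h import *
p=camera_params('wrist');im=camera('wrist');cv2.imwrite('pics/w3.png',im[:,:,::-1]);np.save('p3.npy',p,allow_pickle=True)
o=get_obs();print(o['position'])
c=np.array([.506,.2545,.046]);u=np.array([1,.03,0]);v=np.array([-.03,1,0])
print(proj(p,[c+a*.128*u+b*.051*v for a in(-1,1) for b in (-1,1)]).round(0))
```

```text
[0.58338186 0.25554997 0.14035369]
[[ 198. -133.]
 [ 370. -135.]
 [ 221.  261.]
 [ 351.  260.]]
```

View pics/w3.png

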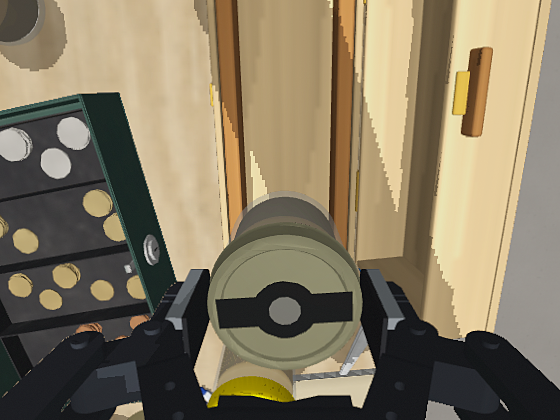

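The wrist picture shows the rim of the case at columns 213 to 360 at row 100, against 212 to 359 predicted. The channel's centre is at about column 287 and the held jar is at 285, so it is lined up. I'll lower it.

Emit:
carry_out --commands '[[[0,0.03,0.5,0,0,0],[0,0,0.5,0,0,0],[0,0,0.5,0,0,0],[0,0,0.5,0,0,0],[0,0,0.3,0,0,0],[0,0,0.2,0,0,0],[0,0,0.2,0,0,0],[0,0,0,0,0,0],[0,0,0,0,0,0]]]'

```text
clock: 8.82
position: [0.5839, 0.2576, 0.033]
ee_rot: [-0.012, 1.0, 0.0, 0.0]
ft_force: [0.0, -0.5, -2.7]
grip_width: 0.719
grasp_force: 44.9
```

Emit:
carry_out --commands '[[[0,0,0.05,0,0,0],[0,0,0,0,0,0]]]'

```text
clock: 8.98
position: [0.5841, 0.2578, 0.031]
ee_rot: [-0.012, 1.0, 0.0, 0.001]
ft_force: [-0.2, -0.3, -1.7]
grip_width: 0.715
grasp_force: 44.9
```

Emit:
carry_out --commands '[[[0,0,0,0,0,0],[0,0,0,0,0,0],[0,0,0,0,0,0],[0,0,-0.6,0,0,0],[0,0,-0.9,0,0,0],[0,0,-0.9,0,0,0],[0,0,-0.9,0,0,0],[0,0,-0.8,0,0,0],[0,0,0,0,0,0],[0,0,0,0,0,0]]]' --hand -0.6

```text
clock: 9.82
position: [0.5849, 0.2581, 0.197]
ee_rot: [-0.012, 1.0, 0.001, 0.002]
ft_force: [-0.6, 1.0, -1.2]
grip_width: 0.803
grasp_force: 0.0
```

```bash
python3 go.py .446,.044,.19,1.594 .446,.044,.025,.8
```

```text
t 9.82 p [0.5849 0.2581 0.197 ] psi 1.595 q [-0.74  0.37  0.33  1.45 -0.12  1.34  1.2 ] F [-0.6  1.  -1.2] w 0.803 gf 0.0
.446,.044,.19,1.594 turn [0.02 0.04 0.01] shift [ 3.6  -5.27  0.17]
.446,.044,.025,.8 turn [0.   0.   7.58] shift [0.   0.   4.12]
```

Emit:
carry_out --commands '[[[0.45,-0.66,0,0,0,0],[0.45,-0.66,0,0,0,0],[0.45,-0.66,0,0,0,0],[0.45,-0.66,0,0,0,0],[0.45,-0.66,0,0,0,0],[0.45,-0.66,0,0,0,0],[0.45,-0.66,0,0,0,0],[0.45,-0.65,0,0,0,0],[0,0,0,0,0,0.84],[0,0,0,0,0,0.84],[0,0,0,0,0,0.84],[0,0,0,0,0,0.84],[0,0,0,0,0,0.84],[0,0,0,0,0,0.84],[0,0,0,0,0,0.84],[0,0,0,0,0,0.84],[0,0,0,0,0,0.84],[0,0,0,0,0,0]]]' --hand -0.75

```text
clock: 11.32
position: [0.4443, 0.0432, 0.1934]
ee_rot: [0.376, 0.927, -0.0, -0.001]
ft_force: [0.1, -0.2, 1.3]
grip_width: 0.877
grasp_force: 0.0
```

```bash
cat > lid.py <<'E'
from h import *
def lids(name):
    p=camera_params(name);im=camera(name);g=cv2.medianBlur(cv2.cvtColor(im,cv2.COLOR_RGB2GRAY),3)
    lo,hi=((26,52) if name=='wrist' else (10,15))
    c=cv2.HoughCircles(g,cv2.HOUGH_GRADIENT,1,30 if name=='wrist' else 15,param1=120,param2=22 if name=='wrist' else 12,minRadius=lo,maxRadius=hi)
    hsv=cv2.cvtColor(im,cv2.COLOR_RGB2HSV)
    out=[]
    for u,v,r in ([] if c is None else c[0]):
        m=np.zeros(g.shape,np.uint8);cv2.circle(m,(int(u),int(v)),int(r*.85),255,-1)
        h=np.median(hsv[m>0],0)
        X=plane(p,(u,v),.074); Y=plane(p,(u+r,v),.074)
        d=2*np.linalg.norm(X-Y)
        if 0.05<d<0.072 and .3<X[0]<.9 and 15<=h[0]<=45: out.append((X.round(4),round(float(d),3),h))
    return out
if __name__=='__main__':
    import sys
    for n in sys.argv[1:]:
        for q in lids(n): print(n,*q)
E
python3 lid.py wrist top; python3 go.py .446,.044,.025,.8
```

```text
wrist [0.4458 0.0435 0.074 ] 0.059 [ 28.  48. 146.]
wrist [ 0.4426 -0.0305  0.074 ] 0.059 [ 28.  47. 201.]
wrist [0.5757 0.0873 0.074 ] 0.053 [22.  8. 67.]
wrist [0.5564 0.2339 0.074 ] 0.053 [20. 44. 94.]
top [0.5865 0.2598 0.074 ] 0.059 [ 25.  56. 187.]
top [0.7494 0.245  0.074 ] 0.066 [ 29. 145. 238.]
top [ 0.3637 -0.3926  0.074 ] 0.055 [ 16.  78. 142.]
top [0.7114 0.2229 0.074 ] 0.057 [ 20.  77. 121.]
t 11.42 p [0.4445 0.0432 0.1937] psi 0.807 q [-0.6  -0.08  0.38  1.93  0.03  1.29  0.58] F [ 0.   0.1 -0.9] w 0.873 gf 0.0
.446,.044,.025,.8 turn [-0.01 -0.01  0.06] shift [-0.01  0.04  4.22]
```

Emit:
carry_out --commands '[[[0,0.04,0.7,0,0,0],[0,0,0.7,0,0,0],[0,0,0.7,0,0,0],[0,0,0.7,0,0,0],[0,0,0.7,0,0,0],[0,0,0.5,0,0,0],[0,0,0.22,0,0,0],[0,0,0,0,0,0],[0,0,0,0,0,0]]]'

```text
clock: 12.17
position: [0.4462, 0.0444, 0.026]
ee_rot: [0.374, 0.928, -0.0, -0.0]
ft_force: [0.7, -0.5, 0.9]
grip_width: 0.874
grasp_force: 0.0
```

Emit:
carry_out --commands '[[[0,0,0,0,0,0],[0,0,0,0,0,0],[0,0,0,0,0,0],[0,0,0,0,0,0],[0,0,0,0,0,0]]]' --hand 1

```text
clock: 12.58
position: [0.4472, 0.0448, 0.0271]
ee_rot: [0.374, 0.927, 0.001, 0.001]
ft_force: [-1.2, -0.8, 6.6]
grip_width: 0.716
grasp_force: 43.4
```

Emit:
carry_out --commands '[[[0,0,-0.5,0,0,0],[0,0,-0.8,0,0,0],[0,0,-0.8,0,0,0],[0,0,-0.8,0,0,0],[0,0,0,0,0,-0.8],[0,0,0,0,0,-0.8],[0,0,0,0,0,-0.8],[0,0,0,0,0,-0.8],[0,0,0,0,0,-0.8],[0,0,0,0,0,-0.8],[0,0,0,0,0,-0.8],[0,0,0,0,0,-0.8],[0,0,0,0,0,-0.8],[0,0,0,0,0,-0.4],[0,0,0,0,0,0],[0,0,0,0,0,0]]]'

```text
clock: 13.92
position: [0.4461, 0.0445, 0.142]
ee_rot: [-0.014, 1.0, 0.0, 0.0]
ft_force: [-0.7, 0.2, -2.6]
grip_width: 0.712
grasp_force: 45.4
```

```bash
python3 go.py .506,.256,.14,1.6
```

```text
t 13.92 p [0.4461 0.0445 0.142 ] psi 1.598 q [-0.62 -0.04  0.41  2.    0.02  1.17  1.39] F [-0.7  0.2 -2.6] w 0.712 gf 45.4
.506,.256,.14,1.6 turn [ 0.    0.01 -0.02] shift [-1.65  5.24  0.05]
```

Emit:
carry_out --commands '[[[-0.235,0.75,0,0,0,0],[-0.235,0.75,0,0,0,0],[-0.235,0.75,0,0,0,0],[-0.235,0.75,0,0,0,0],[-0.235,0.75,0,0,0,0],[-0.235,0.75,0,0,0,0],[-0.24,0.74,0,0,0,0],[0,0,0,0,0,0],[0,0,0,0,0,0],[0,0,0,0,0,0]]]'

```text
clock: 14.75
position: [0.5059, 0.2553, 0.1414]
ee_rot: [-0.014, 1.0, -0.0, -0.0]
ft_force: [0.2, -0.5, -2.7]
grip_width: 0.71
grasp_force: 45.4
```

```bash
python3 go.py .506,.256,.032,1.6
```

```text
t 14.75 p [0.5059 0.2553 0.1414] psi 1.598 q [-0.79  0.24  0.28  1.71 -0.07  1.2   1.11] F [ 0.2 -0.5 -2.7] w 0.71 gf 45.4
.506,.256,.032,1.6 turn [-0.01 -0.   -0.02] shift [-0.    0.02  2.74]
```

Emit:
carry_out --commands '[[[0,0.02,0.5,0,0,0],[0,0,0.5,0,0,0],[0,0,0.5,0,0,0],[0,0,0.5,0,0,0],[0,0,0.3,0,0,0],[0,0,0.2,0,0,0],[0,0,0.24,0,0,0],[0,0,0,0,0,0],[0,0,0,0,0,0]]]'

```text
clock: 15.5
position: [0.5063, 0.2566, 0.0323]
ee_rot: [-0.014, 1.0, 0.0, 0.0]
ft_force: [-0.8, 0.0, -3.5]
grip_width: 0.715
grasp_force: 48.5
```

Emit:
carry_out --commands '[[[0,0,0,0,0,0],[0,0,0,0,0,0],[0,0,0,0,0,0],[0,0,-0.6,0,0,0],[0,0,-0.9,0,0,0],[0,0,-0.9,0,0,0],[0,0,-0.9,0,0,0],[0,0,-0.8,0,0,0],[0,0,0,0,0,0],[0,0,0,0,0,0]]]' --hand -0.6

```text
clock: 16.33
position: [0.507, 0.2578, 0.1985]
ee_rot: [-0.015, 1.0, 0.002, 0.002]
ft_force: [-0.3, -0.8, -1.0]
grip_width: 0.798
grasp_force: 0.0
```

```bash
python3 go.py .443,-.031,.19,1.594 .443,-.031,.025,.8
```

```text
t 16.33 p [0.507  0.2578 0.1985] psi 1.6 q [-0.8   0.2   0.28  1.64 -0.06  1.3   1.1 ] F [-0.3 -0.8 -1. ] w 0.798 gf 0.0
.443,-.031,.19,1.594 turn [0.03 0.04 0.06] shift [ 1.77 -7.18  0.21]
.443,-.031,.025,.8 turn [0.   0.   7.58] shift [0.   0.   4.12]
```

Emit:
carry_out --commands '[[[0.2,-0.8,0,0,0,0],[0.2,-0.8,0,0,0,0],[0.2,-0.8,0,0,0,0],[0.2,-0.8,0,0,0,0],[0.2,-0.8,0,0,0,0],[0.2,-0.8,0,0,0,0],[0.2,-0.8,0,0,0,0],[0.2,-0.8,0,0,0,0],[0.17,-0.78,0,0,0,0],[0,0,0,0,0,0.84],[0,0,0,0,0,0.84],[0,0,0,0,0,0.84],[0,0,0,0,0,0.84],[0,0,0,0,0,0.84],[0,0,0,0,0,0.84],[0,0,0,0,0,0.84],[0,0,0,0,0,0.84],[0,0,0,0,0,0.84],[0,0,0,0,0,0]]]' --hand -0.75

```text
clock: 17.92
position: [0.4429, -0.0323, 0.195]
ee_rot: [0.374, 0.927, -0.0, -0.001]
ft_force: [-0.8, -0.1, 0.5]
grip_width: 0.876
grasp_force: 0.0
```

```bash
python3 lid.py wrist top; python3 go.py .443,-.0305,.025,.8
```

```text
wrist [ 0.444  -0.0293  0.074 ] 0.059 [ 28.  47. 147.]
top [0.7494 0.245  0.074 ] 0.066 [ 29. 144. 239.]
top [ 0.3637 -0.3926  0.074 ] 0.055 [ 16.  78. 143.]
top [0.7114 0.2229 0.074 ] 0.057 [ 20.  76. 122.]
t 18.02 p [ 0.4431 -0.0323  0.1953] psi 0.811 q [-0.5  -0.1   0.45  1.94  0.04  1.29  0.74] F [-0.4 -0.7 -0.2] w 0.877 gf 0.0
.443,-.0305,.025,.8 turn [-0.01 -0.01  0.11] shift [0.03 0.03 4.26]
```

Emit:
carry_out --commands '[[[0.03,0.04,0.7,0,0,0.1],[0,0,0.7,0,0,0],[0,0,0.7,0,0,0],[0,0,0.7,0,0,0],[0,0,0.7,0,0,0],[0,0,0.5,0,0,0],[0,0,0.27,0,0,0],[0,0,0,0,0,0],[0,0,0,0,0,0]]]'

```text
clock: 18.77
position: [0.4433, -0.0305, 0.0249]
ee_rot: [0.376, 0.927, -0.0, -0.001]
ft_force: [0.6, -0.9, 0.6]
grip_width: 0.876
grasp_force: 0.0
```

Emit:
carry_out --commands '[[[0,0,0,0,0,0],[0,0,0,0,0,0],[0,0,0,0,0,0],[0,0,0,0,0,0],[0,0,0,0,0,0]]]' --hand 1

```text
clock: 19.18
position: [0.4446, -0.0304, 0.0263]
ee_rot: [0.377, 0.926, 0.001, 0.001]
ft_force: [-1.7, -0.7, 6.3]
grip_width: 0.718
grasp_force: 44.0
```

Emit:
carry_out --commands '[[[0,0,-0.5,0,0,0],[0,0,-0.8,0,0,0],[0,0,-0.8,0,0,0],[0,0,-0.8,0,0,0],[0,0,0,0,0,-0.8],[0,0,0,0,0,-0.8],[0,0,0,0,0,-0.8],[0,0,0,0,0,-0.8],[0,0,0,0,0,-0.8],[0,0,0,0,0,-0.8],[0,0,0,0,0,-0.8],[0,0,0,0,0,-0.8],[0,0,0,0,0,-0.8],[0,0,0,0,0,-0.4],[0,0,0,0,0,0],[0,0,0,0,0,0]]]'

```text
clock: 20.52
position: [0.4437, -0.0304, 0.1414]
ee_rot: [-0.011, 1.0, 0.0, 0.0]
ft_force: [-0.5, 0.3, -1.7]
grip_width: 0.715
grasp_force: 44.5
```

```bash
python3 go.py .429,.254,.14,1.6
```

```text
t 20.52 p [ 0.4437 -0.0304  0.1414] psi 1.592 q [-0.53 -0.05  0.49  2.01  0.03  1.17  1.54] F [-0.5  0.3 -1.7] w 0.715 gf 44.5
.429,.254,.14,1.6 turn [ 0.    0.   -0.08] shift [0.16 7.12 0.04]
```

Emit:
carry_out --commands '[[[0,0,0,0,0,-0.08],[0.02,0.79,0,0,0,0],[0.02,0.79,0,0,0,0],[0.02,0.79,0,0,0,0],[0.02,0.79,0,0,0,0],[0.02,0.79,0,0,0,0],[0.02,0.79,0,0,0,0],[0.02,0.79,0,0,0,0],[0.02,0.79,0,0,0,0],[0,0.8,0,0,0,0],[0,0,0,0,0,0],[0,0,0,0,0,0],[0,0,0,0,0,0]]]'

```text
clock: 21.6
position: [0.4285, 0.2534, 0.141]
ee_rot: [-0.015, 1.0, -0.0, -0.0]
ft_force: [0.1, -0.4, -1.6]
grip_width: 0.712
grasp_force: 44.6
```

```bash
python3 go.py .429,.254,.032,1.6
```

```text
t 21.6 p [0.4285 0.2534 0.141 ] psi 1.601 q [-0.82  0.09  0.2   1.88 -0.02  1.17  0.99] F [ 0.1 -0.4 -1.6] w 0.712 gf 44.6
.429,.254,.032,1.6 turn [-0.01 -0.    0.01] shift [-0.01  0.02  2.73]
```

Emit:
carry_out --commands '[[[0,0.02,0.5,0,0,0],[0,0,0.5,0,0,0],[0,0,0.5,0,0,0],[0,0,0.5,0,0,0],[0,0,0.3,0,0,0],[0,0,0.2,0,0,0],[0,0,0.23,0,0,0],[0,0,0,0,0,0],[0,0,0,0,0,0]]]'

```text
clock: 22.35
position: [0.4287, 0.2545, 0.0322]
ee_rot: [-0.015, 1.0, 0.0, 0.0]
ft_force: [-0.5, 0.1, -1.3]
grip_width: 0.717
grasp_force: 47.0
```

Emit:
carry_out --commands '[[[0,0,0,0,0,0],[0,0,0,0,0,0],[0,0,0,0,0,0],[0,0,-0.6,0,0,0],[0,0,-0.9,0,0,0],[0,0,-0.9,0,0,0],[0,0,-0.9,0,0,0],[0,0,-0.9,0,0,0],[0,0,-0.9,0,0,0],[0,0,-0.9,0,0,0],[0,0,-0.8,0,0,0],[0,0,0,0,0,0],[0,0,0,0,0,0]]]' --hand -0.6

```text
clock: 23.43
position: [0.4294, 0.2552, 0.3068]
ee_rot: [-0.015, 1.0, 0.002, 0.002]
ft_force: [1.2, -0.7, -0.4]
grip_width: 0.801
grasp_force: 0.0
```

```bash
cat > cam.py <<'E'
from h import *
H=np.array([.467,-.385,.1815])
def pts(yaw,tau,L):
    return H+(Ro.from_euler('z',yaw)*Ro.from_euler('y',tau)).apply(np.array(L))
E
python3 - <<'E'
from cam import *
p=camera_params('top')
print('target crop: lens(345,185) top corners FL(310,258)FR(468,212)BR(475,262)BL(322,305)')
for tau in(-.15,-.3,-.45,-.6):
    q=proj(p,pts(.235,tau,[[.04,0,-.012],[.016,50e-3,.048],[.016,-.05,.048],[-.016,-.05,.048],[-.016,.05,.048]]))
    print(tau,((q-[340,160]+.375)*4).round(0).tolist())
E
python3 go.py .467,-.385,.3,.6
```

```text
target crop: lens(345,185) top corners FL(310,258)FR(468,212)BR(475,262)BL(322,305)
-0.15 [[341.0, 185.0], [306.0, 244.0], [467.0, 196.0], [482.0, 250.0], [322.0, 298.0]]
-0.3 [[343.0, 182.0], [311.0, 256.0], [471.0, 208.0], [484.0, 261.0], [323.0, 310.0]]
-0.45 [[347.0, 181.0], [315.0, 269.0], [476.0, 221.0], [484.0, 272.0], [324.0, 321.0]]
-0.6 [[350.0, 181.0], [318.0, 282.0], [479.0, 233.0], [483.0, 282.0], [324.0, 331.0]]
t 23.43 p [0.4294 0.2552 0.3068] psi 1.601 q [-0.83  0.    0.21  1.62 -0.    1.51  0.98] F [ 1.2 -0.7 -0.4] w 0.801 gf 0.0
.467,-.385,.3,.6 turn [0.05 0.02 9.56] shift [-13.74  -8.26   0.17]
```

```bash
python3 - <<'E'
from cam import *
for h in(.085,.004): print(pts(.235,-.29,[[0,0,h]]).round(4))
E
python3 go.py .467,-.385,.3,.235 .4437,-.3906,.2629,.235,-.29 .4659,-.3853,.1853,.235,-.29; python3 lid.py top
```

```text
[[ 0.4434 -0.3907  0.263 ]]
[[ 0.4659 -0.3853  0.1853]]
t 23.43 p [0.4294 0.2552 0.3068] psi 1.601 q [-0.83  0.    0.21  1.62 -0.    1.51  0.98] F [ 1.2 -0.7 -0.4] w 0.801 gf 0.0
.467,-.385,.3,.235 turn [5.000e-02 1.000e-02 1.305e+01] shift [-15.78  -2.81   0.17]
.4437,-.3906,.2629,.235,-.29 turn [-2.77  0.   -0.  ] shift [-0.   -0.84  0.72]
.4659,-.3853,.1853,.235,-.29 turn [0. 0. 0.] shift [-0.   -0.01  2.02]
top [0.4288 0.2543 0.074 ] 0.068 [ 25.  56. 125.]
top [0.5148 0.2621 0.074 ] 0.069 [ 25.  57. 126.]
top [0.7494 0.245  0.074 ] 0.066 [ 29. 141. 244.]
top [0.7114 0.2229 0.074 ] 0.059 [ 20.  75. 127.]
top [0.5754 0.2518 0.074 ] 0.064 [ 25.  55. 173.]
top [ 0.3637 -0.3926  0.074 ] 0.055 [ 16.  78. 150.]
top [0.5727 0.628  0.074 ] 0.064 [ 19.  34. 192.]
```

Emit:
carry_out --commands '[[[0,0,0,0,0,0.87],[0,0,0,0,0,0.87],[0,0,0,0,0,0.87],[0,0,0,0,0,0.87],[0,0,0,0,0,0.87],[0,0,0,0,0,0.87],[0,0,0,0,0,0.87],[0,0,0,0,0,0.87],[0,0,0,0,0,0.87],[0,0,0,0,0,0.87],[0,0,0,0,0,0.87],[0,0,0,0,0,0.87],[0,0,0,0,0,0.87],[0,0,0,0,0,0.87],[0,0,0,0,0,0.87],[0,0,0,0,0,0]]]' --hand -1

```text
clock: 24.82
position: [0.428, 0.2544, 0.3029]
ee_rot: [0.621, 0.784, -0.001, -0.0]
ft_force: [0.3, 0.5, -0.6]
grip_width: 0.995
grasp_force: 0.0
```

Emit:
carry_out --commands '[[[-0.86,-0.15,0,0,0,0],[-0.86,-0.15,0,0,0,0],[-0.86,-0.15,0,0,0,0],[-0.86,-0.15,0,0,0,0],[-0.86,-0.15,0,0,0,0],[-0.86,-0.15,0,0,0,0],[-0.86,-0.15,0,0,0,0],[-0.86,-0.15,0,0,0,0],[-0.86,-0.15,0,0,0,0],[-0.86,-0.15,0,0,0,0],[-0.86,-0.15,0,0,0,0],[-0.86,-0.15,0,0,0,0],[-0.86,-0.15,0,0,0,0],[-0.86,-0.15,0,0,0,0],[-0.86,-0.15,0,0,0,0],[-0.86,-0.15,0,0,0,0],[-0.86,-0.15,0,0,0,0],[-0.86,-0.16,0,0,0,0],[0,0,0,0,0,0],[0,0,0,0,0,0]]]'

```text
clock: 26.48
position: [0.4656, -0.3748, 0.3025]
ee_rot: [0.62, 0.785, -0.001, -0.001]
ft_force: [0.1, 0.3, -0.2]
grip_width: 1.001
grasp_force: 0.0
```

```bash
python3 go.py .4434,-.3907,.263,.235,-.29 .4659,-.3853,.1853,.235,-.29
python3 - <<'E'
from cam import *
p=camera_params('wrist');im=camera('wrist')
q=proj(p,pts(.235,-.29,[[.04,0,-.012],[.016,50e-3,.048],[.016,-.05,.048],[-.016,-.05,.048],[-.016,.05,.048],[0,.08,0],[0,-.08,0]])).round(0)
im=np.ascontiguousarray(im[:,:,::-1]);
for u in q: cv2.circle(im,(int(u[0]),int(u[1])),3,(0,0,255),1)
cv2.imwrite('pics/w4.png',im);print(q.tolist())
E
```

```text
t 26.48 p [ 0.4656 -0.3748  0.3025] psi 0.233 q [-0.11  0.32  0.93  1.4  -0.25  1.55  1.04] F [ 0.1  0.3 -0.2] w 1.001 gf 0.0
.4434,-.3907,.263,.235,-.29 turn [-2.8   0.   -0.02] shift [-0.26 -0.89  0.76]
.4659,-.3853,.1853,.235,-.29 turn [0. 0. 0.] shift [ 0.   -0.    2.03]
[[334.0, 202.0], [285.0, 151.0], [285.0, 287.0], [244.0, 281.0], [239.0, 149.0], [282.0, 101.0], [283.0, 289.0]]
```

View pics/w4.png

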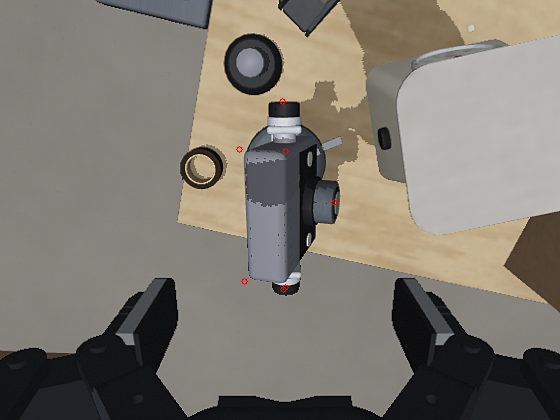

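The wrist picture shows the camera head's top face at columns 247-292, rows 150-280, the lens barrel to the right at (335,202), and the knobs at (284,102) and (286,290). That is within about 2 mm of the model, and the tilt is nearer -0.25.

```bash
sed -i 's/.467,-.385,.1815/.4683,-.3845,.1815/' cam.py
python3 - <<'E'
from cam import *
for h in(.085,.004): print(pts(.235,-.25,[[0,0,h]]).round(4))
E
python3 go.py .4478,-.3894,.2639,.235,-.25 .4673,-.3847,.1854,.235,-.25
```

```text
[[ 0.4478 -0.3894  0.2639]]
[[ 0.4673 -0.3847  0.1854]]
t 26.53 p [ 0.4666 -0.3731  0.3029] psi 0.235 q [-0.11  0.32  0.93  1.4  -0.25  1.55  1.03] F [0.1 0.6 0.7] w 0.999 gf 0.0
.4478,-.3894,.2639,.235,-.25 turn [-2.41 -0.01  0.  ] shift [-0.29 -0.78  0.81]
.4673,-.3847,.1854,.235,-.25 turn [0. 0. 0.] shift [0.   0.   2.03]
```

Emit:
carry_out --commands '[[[0,0,0,-0.8,0,0],[0,0,0,-0.8,0,0],[0,0,0,-0.8,0,0],[-0.1,-0.26,0.27,0,0,0],[-0.1,-0.26,0.27,0,0,0],[-0.09,-0.26,0.27,0,0,0],[0,0,0,0,0,0],[0,0,0,0,0,0],[0,0,0.4,0,0,0],[0,0,0.4,0,0,0],[0,0,0.4,0,0,0],[0,0,0,0,0,0],[0,0,0,0,0,0]]]'

```text
clock: 27.62
position: [0.4608, -0.3853, 0.2184]
ee_rot: [0.614, 0.78, 0.098, 0.077]
ft_force: [1.3, -0.5, 1.3]
grip_width: 1.001
grasp_force: 0.0
```

```bash
python3 go.py .4673,-.3847,.1854,.235,-.25
```

```text
t 27.62 p [ 0.4608 -0.3853  0.2184] psi 0.237 q [-0.05  0.22  0.93  1.69 -0.42  1.23  1.22] F [ 1.3 -0.5  1.3] w 1.001 gf 0.0
.4673,-.3847,.1854,.235,-.25 turn [ 0.   -0.01  0.02] shift [-0.02 -0.05  0.84]
```

Emit:
carry_out --commands '[[[0,-0.05,0.28,0,0,0],[0,0,0.28,0,0,0],[0,0,0.28,0,0,0],[0,0,0,0,0,0],[0,0,0,0,0,0]]]'

```text
clock: 28.03
position: [0.4661, -0.3844, 0.1844]
ee_rot: [0.614, 0.779, 0.098, 0.077]
ft_force: [0.2, 0.1, 0.0]
grip_width: 1.002
grasp_force: 0.0
```

Emit:
carry_out --commands '[[[0,0,0,0,0,0],[0,0,0,0,0,0],[0,0,0,0,0,0],[0,0,0,0,0,0],[0,0,0,0,0,0],[0,0,0,0,0,0],[0,0,0,0,0,0]]]' --hand 1 --force 40

```text
clock: 28.62
position: [0.4659, -0.3851, 0.1857]
ee_rot: [0.615, 0.779, 0.098, 0.078]
ft_force: [-4.9, 1.7, 5.8]
grip_width: 0.358
grasp_force: 41.3
```

```bash
python3 go.py .4673,-.3847,.1854,.235,-.25
```

```text
t 28.62 p [ 0.4659 -0.3851  0.1857] psi 0.235 q [-0.03  0.25  0.91  1.73 -0.46  1.17  1.25] F [-4.9  1.7  5.8] w 0.358 gf 41.3
.4673,-.3847,.1854,.235,-.25 turn [ 0.01  0.   -0.  ] shift [0.   0.03 0.02]
```

Emit:
carry_out --commands '[[[0,0,0,0.8,0,0],[0,0,0,0.8,0,0],[0,0,0,0.8,0,0],[0,0,0,0,0,0],[0,0,0,0,0,-0.7],[0,0,0,0,0,-0.7],[0,0,0,0,0,-0.7],[0,0,0,0,0,-0.7],[0,0,0,0,0,-0.7],[0,0,0,0,0,-0.7],[0,0,0,0,0,-0.7],[0,0,0,0,0,-0.7],[0,0,0,0,0,-0.7],[0,0,0,0,0,-0.7],[0,0,0,0,0,0]]]'

```text
clock: 29.87
position: [0.4676, -0.3846, 0.186]
ee_rot: [0.295, 0.956, 0.0, 0.001]
ft_force: [2.3, 1.9, 6.7]
grip_width: 0.359
grasp_force: 42.2
```

```bash
python3 go.py .4683,-.3845,.186,1.512,0
```

```text
t 29.87 p [ 0.4676 -0.3846  0.186 ] psi 0.973 q [ 0.01  0.36  0.78  1.57 -0.26  1.31  1.79] F [2.3 1.9 6.7] w 0.359 gf 42.2
.4683,-.3845,.186,1.512,0 turn [ 0.01  0.02 -5.15] shift [-0.02  0.    0.  ]
```

Emit:
carry_out --commands '[[[0,0,0,0,0,-0.64],[0,0,0,0,0,-0.64],[0,0,0,0,0,-0.64],[0,0,0,0,0,-0.64],[0,0,0,0,0,-0.64],[0,0,0,0,0,-0.64],[0,0,0,0,0,-0.64],[0,0,0,0,0,-0.67],[0,0,0,0,0,0],[0,0,0,0.68,0,0],[0,0,0,0.68,0,0],[0,0,0,0.69,0,0],[0,0,0,0,0,0],[0,0,0,0,0,0]]]'

```text
clock: 31.03
position: [0.4674, -0.384, 0.1859]
ee_rot: [0.031, 0.994, -0.107, -0.002]
ft_force: [0.4, 1.8, 5.9]
grip_width: 0.364
grasp_force: 43.0
```

```bash
python3 go.py .4683,-.3845,.186,1.512,0.215
```

```text
t 31.03 p [ 0.4674 -0.384   0.1859] psi 1.508 q [-0.12  0.24  0.71  1.7   0.04  1.16  2.07] F [0.4 1.8 5.9] w 0.364 gf 43.0
.4683,-.3845,.186,1.512,0.215 turn [-0.    0.01 -0.04] shift [-0.02 -0.01 -0.  ]
```

Emit:
carry_out --commands '[[[0,0,0,0,0,0],[0,0,0,0,0,0],[0,0,0,0,0,0],[0,0,0,0,0,0],[0,0,-0.4,0,0,0],[0,0,-0.7,0,0,0],[0,0,-0.7,0,0,0],[0,0,-0.7,0,0,0],[0,0,0,-0.68,0,0],[0,0,0,-0.68,0,0],[0,0,0,-0.69,0,0],[0,0,0,0,0,0],[0,0,0,0,0,0]]]' --hand -0.6

```text
clock: 32.12
position: [0.4667, -0.3652, 0.2825]
ee_rot: [0.034, 0.999, -0.001, -0.001]
ft_force: [0.4, 0.3, 0.4]
grip_width: 0.801
grasp_force: 0.0
```

Run:
```python
from cam import *
print(get_obs()['position'])
p=camera_params('wrist');im=camera('wrist')
L=[[.04,0,-.012],[.016,50e-3,.048],[.016,-.05,.048],[-.016,-.05,.048],[-.016,.05,.048],[0,.08,0],[0,-.08,0]]
q=proj(p,pts(1.51,.215,L)).round(0)
im=np.ascontiguousarray(im[:,:,::-1])
for u in np.vstack([q,proj(p,[[.402,-.279,.048],[.398,-.2876,.048]])]): cv2.circle(im,(int(u[0]),int(u[1])),3,(0,0,255),1)
t=np.ascontiguousarray(camera('top')[:,:,::-1]);pt=camera_params('top')
for u in proj(pt,pts(1.51,.215,L)): cv2.circle(t,(int(u[0]),int(u[1])),1,(0,0,255),1)
c=cv2.resize(t[140:320,350:470],None,fx=2,fy=2.333,interpolation=cv2.INTER_CUBIC)
cv2.imwrite('pics/w5.png',np.hstack([im,c]));print(q.tolist())
np.save('p5.npy',p,allow_pickle=True)
```

```text
[ 0.46666923 -0.36518116  0.28246417]
[[306.0, 193.0], [295.0, 142.0], [295.0, 287.0], [249.0, 292.0], [243.0, 144.0], [256.0, 91.0], [262.0, 292.0]]
```

View pics/w5.png

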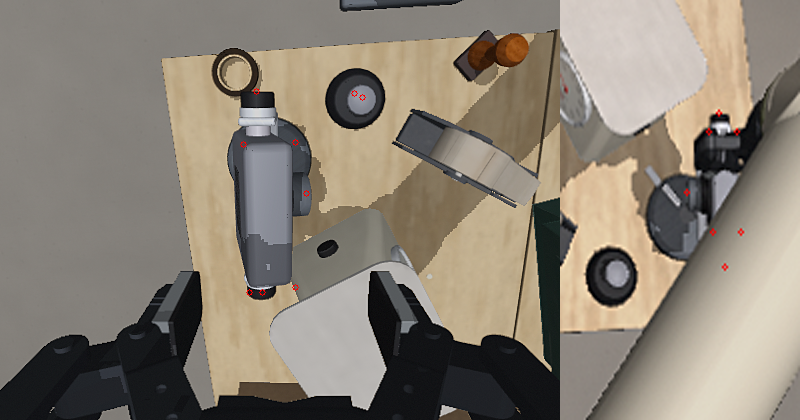

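The picture shows the head's top face at columns 245-292 and rows 138-285, against 243-295 predicted. The knobs are at (258,100) and (262,293), matching the prediction, and the lens barrel's edge is at column 311. The plunger top is at (361,99).

```bash
python3 - <<'E'
from cam import *
p=np.load('p5.npy',allow_pickle=True).item()
for tau in (.15,.215,.28): print(tau,proj(p,pts(1.51,tau,[[.04,0,.009],[.016,0,.048],[-.016,0,.048],[-.016,0,-.02]])).round(0).tolist())
print('plunger',plane(p,(361,99),.048).round(4),'puck',plane(p,(355,98),.012).round(4))
print(proj(p,[[.402,-.279,.048],[.398,-.2876,.048]]))
E
python3 go.py .40,-.283,.2,1.508 .40,-.283,.08,1.508
```

```text
0.15 [[313.0, 201.0], [290.0, 219.0], [241.0, 222.0], [238.0, 194.0]]
0.215 [[313.0, 200.0], [295.0, 219.0], [246.0, 222.0], [236.0, 195.0]]
0.28 [[313.0, 199.0], [299.0, 218.0], [251.0, 223.0], [235.0, 195.0]]
plunger [ 0.4037 -0.2807  0.048 ] puck [ 0.4035 -0.2806  0.012 ]
[[362.62625728  97.18529117]
 [354.37248536  93.76717455]]
t 32.22 p [ 0.4677 -0.3632  0.2826] psi 1.508 q [-0.01  0.27  0.74  1.45 -0.18  1.49  2.23] F [0.6 0.3 0. ] w 0.8 gf 0.0
.40,-.283,.2,1.508 turn [-0.01 -0.01 -0.  ] shift [1.82 1.9  2.06]
.40,-.283,.08,1.508 turn [0. 0. 0.] shift [0. 0. 3.]
```

```bash
python3 go.py .4035,-.2805,.2826,1.508 .4035,-.2805,.075,1.508
```

```text
t 32.22 p [ 0.4677 -0.3632  0.2826] psi 1.508 q [-0.01  0.27  0.74  1.45 -0.18  1.49  2.23] F [0.6 0.3 0. ] w 0.8 gf 0.0
.4035,-.2805,.2826,1.508 turn [-0.01 -0.01 -0.  ] shift [ 1.73  1.96 -0.  ]
.4035,-.2805,.075,1.508 turn [0. 0. 0.] shift [0.   0.   5.19]
```

Emit:
carry_out --commands '[[[0.43,0.49,0,0,0,0],[0.43,0.49,0,0,0,0],[0.43,0.49,0,0,0,0],[0.44,0.49,0,0,0,0],[0,0,0,0,0,0],[0,0,0.7,0,0,0],[0,0,0.7,0,0,0],[0,0,0.7,0,0,0],[0,0,0.7,0,0,0],[0,0,0.7,0,0,0],[0,0,0.7,0,0,0],[0,0,0.6,0,0,0],[0,0,0.4,0,0,0],[0,0,0,0,0,0],[0,0,0,0,0,0]]]' --hand 1

```text
clock: 33.47
position: [0.4035, -0.2803, 0.0749]
ee_rot: [0.031, 1.0, -0.0, -0.001]
ft_force: [0.5, -0.3, 1.1]
grip_width: 0.001
grasp_force: 0.0
```

```bash
python3 go.py .4035,-.2805,.048,1.508
```

```text
t 33.47 p [ 0.4035 -0.2803  0.0749] psi 1.509 q [-0.13  0.17  0.7   1.99 -0.13  1.03  2.14] F [ 0.5 -0.3  1.1] w 0.001 gf 0.0
.4035,-.2805,.048,1.508 turn [-0.   -0.01  0.01] shift [-0.   -0.    0.67]
```

Emit:
carry_out --commands '[[[0,0,0.3,0,0,0],[0,0,0.3,0,0,0],[0,0,0.18,0,0,0],[0,0,0,0,0,0],[0,0,0,0,0,0]]]'

```text
clock: 33.88
position: [0.404, -0.281, 0.0446]
ee_rot: [0.032, 1.0, -0.0, 0.0]
ft_force: [0.2, -0.3, 0.2]
grip_width: 0.004
grasp_force: 0.0
```

Emit:
carry_out --commands '[[[0,0,0.07,0,0,0],[0,0,0.07,0,0,0],[0,0,0,0,0,0],[0,0,0,0,0,0]]]'

```text
clock: 34.22
position: [0.4035, -0.2809, 0.0383]
ee_rot: [0.032, 0.999, 0.0, 0.0]
ft_force: [-0.2, -0.4, 0.0]
grip_width: 0.002
grasp_force: 0.0
```

Emit:
carry_out --commands '[[[0,0,0.1,0,0,0],[0,0,0.1,0,0,0],[0,0,0,0,0,0],[0,0,0,0,0,0]]]'

```text
clock: 34.55
position: [0.4032, -0.2808, 0.0299]
ee_rot: [0.032, 0.999, 0.0, -0.0]
ft_force: [-0.0, 0.5, -0.3]
grip_width: -0.0
grasp_force: 0.0
```

Emit:
carry_out --commands '[[[0,0,0.1,0,0,0],[0,0,0.05,0,0,0],[0,0,0,0,0,0],[0,0,0,0,0,0]]]'

```text
clock: 34.88
position: [0.4034, -0.2809, 0.024]
ee_rot: [0.032, 0.999, 0.0, -0.0]
ft_force: [-0.5, -0.1, 0.1]
grip_width: 0.001
grasp_force: 0.0
```

Emit:
carry_out --commands '[[[0,0,0.1,0,0,0],[0,0,0,0,0,0],[0,0,0,0,0,0]]]'

```text
clock: 35.13
position: [0.4034, -0.2808, 0.02]
ee_rot: [0.032, 0.999, 0.0, -0.0]
ft_force: [-1.0, -0.2, 0.5]
grip_width: -0.0
grasp_force: 0.0
```

Emit:
carry_out --commands '[[[0,0,0.1,0,0,0],[0,0,0,0,0,0],[0,0,0,0,0,0]]]'

```text
clock: 35.38
position: [0.4037, -0.2809, 0.0162]
ee_rot: [0.032, 0.999, 0.0, 0.0]
ft_force: [-0.6, 0.0, 1.9]
grip_width: -0.002
grasp_force: 1.1
```

Emit:
carry_out --commands '[[[0,0,0.1,0,0,0],[0,0,0,0,0,0],[0,0,0,0,0,0]]]'

```text
clock: 35.63
position: [0.4037, -0.281, 0.0122]
ee_rot: [0.032, 0.999, -0.0, 0.0]
ft_force: [-0.3, 0.1, 4.2]
grip_width: -0.004
grasp_force: 1.7
```

Emit:
carry_out --commands '[[[0,0,0.09,0,0,0],[0,0,0.08,0,0,0],[0,0,0,0,0,0],[0,0,0,0,0,0]]]'

```text
clock: 35.97
position: [0.404, -0.2812, 0.0068]
ee_rot: [0.032, 0.999, 0.001, 0.001]
ft_force: [-8.3, 5.4, 30.6]
grip_width: -0.003
grasp_force: 15.3
```

Emit:
carry_out --commands '[[[0,0,-0.3,0,0,0],[0,0,-0.8,0,0,0],[0,0,-0.9,0,0,0],[0,0,-0.9,0,0,0],[0,0,-0.9,0,0,0],[0,0,-0.9,0,0,0],[0,0,-0.9,0,0,0],[0,0,-0.9,0,0,0],[0,0,0,0,0,0],[0,0,0,0,0,0]]]'

```text
clock: 36.8
position: [0.4043, -0.2812, 0.2666]
ee_rot: [0.032, 1.0, -0.0, 0.001]
ft_force: [-0.3, 0.4, -1.0]
grip_width: 0.002
grasp_force: 0.0
```

```bash
python3 go.py .506,.415,.26,1.6 .506,.415,.08,1.6
```

```text
t 36.8 p [ 0.4043 -0.2812  0.2666] psi 1.508 q [-0.19 -0.03  0.7   1.73  0.02  1.43  2.02] F [-0.3  0.4 -1. ] w 0.002 gf 0.0
.506,.415,.26,1.6 turn [-0.    0.03 -0.88] shift [-3.05 17.32  0.17]
.506,.415,.08,1.6 turn [0. 0. 0.] shift [0.  0.  4.5]
```

Emit:
carry_out --commands '[[[0,0,0,0,0,-0.88],[-0.16,0.88,0,0,0,0],[-0.16,0.88,0,0,0,0],[-0.16,0.88,0,0,0,0],[-0.16,0.88,0,0,0,0],[-0.16,0.88,0,0,0,0],[-0.16,0.88,0,0,0,0],[-0.16,0.88,0,0,0,0],[-0.16,0.88,0,0,0,0],[-0.16,0.88,0,0,0,0],[-0.16,0.88,0,0,0,0],[-0.16,0.88,0,0,0,0],[-0.16,0.88,0,0,0,0],[-0.16,0.88,0,0,0,0],[-0.16,0.88,0,0,0,0],[-0.16,0.88,0,0,0,0],[-0.16,0.88,0,0,0,0],[-0.16,0.88,0,0,0,0],[-0.16,0.88,0,0,0,0],[-0.16,0.88,0,0,0,0]]]'

```text
clock: 38.47
position: [0.5053, 0.3924, 0.2631]
ee_rot: [-0.014, 1.0, -0.001, -0.001]
ft_force: [1.5, -0.1, 0.9]
grip_width: -0.003
grasp_force: 0.0
```

```bash
python3 go.py .506,.415,.26,1.6 .506,.415,.08,1.6
python3 - <<'E'
from cam import *
L=[[.04,0,-.012],[.016,50e-3,.048],[.016,-.05,.048],[-.016,-.05,.048],[-.016,.05,.048],[0,.08,0],[0,-.08,0]]
t=np.ascontiguousarray(camera('top')[:,:,::-1]);pt=camera_params('top')
c=cv2.resize(t[180:280,360:470],None,fx=4,fy=4,interpolation=cv2.INTER_CUBIC)
d=c.copy()
for u in proj(pt,pts(1.51,.2,L)): cv2.circle(d,tuple(((u-[360,180]+.375)*4).astype(int)),4,(0,0,255),1)
s=camera('scene')[:,:,::-1]
cv2.imwrite('pics/v6.png',np.hstack([d,cv2.resize(s[180:300,270:370],(333,400),interpolation=cv2.INTER_CUBIC)]))
E
```

```text
t 38.47 p [0.5053 0.3924 0.2631] psi 1.6 q [-0.78  0.34  0.06  1.32 -0.02  1.48  0.88] F [ 1.5 -0.1  0.9] w -0.003 gf 0.0
.506,.415,.26,1.6 turn [-0.02 -0.03 -0.  ] shift [-0.03  0.56  0.08]
.506,.415,.08,1.6 turn [0. 0. 0.] shift [0.  0.  4.5]
```

View pics/v6.png

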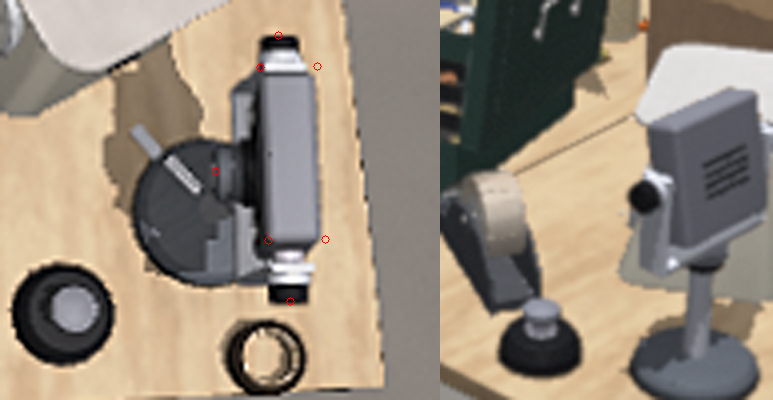

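The picture shows the head turned toward the case, with its corners and knobs within about 2 px of the aimed model. The barrel front is at (215,170) against (215,171) predicted, and the plunger is back up at (75,310). Next I'll push the lid over.

Emit:
carry_out --commands '[[[0,0.3,0,0,0,0],[0,0.3,0,0,0,0],[0,0,0,0,0,0],[0,0,0.7,0,0,0],[0,0,0.7,0,0,0],[0,0,0.7,0,0,0],[0,0,0.7,0,0,0],[0,0,0.7,0,0,0],[0,0,0.7,0,0,0],[0,0,0.4,0,0,0],[0,0,0,0,0,0],[0,0,0,0,0,0]]]'

```text
clock: 39.57
position: [0.505, 0.4144, 0.0813]
ee_rot: [-0.014, 1.0, -0.0, -0.0]
ft_force: [0.1, 0.1, 0.1]
grip_width: -0.002
grasp_force: 0.0
```

Emit:
carry_out --commands '[[[0,-0.3,0,0,0,0],[0,-0.3,0,0,0,0],[0,-0.3,0,0,0,0],[0,-0.3,0,0,0,0],[0,-0.3,0,0,0,0],[0,-0.3,0,0,0,0],[0,-0.3,0,0,0,0],[0,-0.3,0,0,0,0],[0,0,0,0,0,0]]]'

```text
clock: 40.32
position: [0.5088, 0.3151, 0.0816]
ee_rot: [-0.013, 1.0, -0.001, 0.0]
ft_force: [-0.3, -0.3, 0.8]
grip_width: -0.0
grasp_force: 0.0
```

Emit:
carry_out --commands '[[[0,-0.3,0,0,0,0],[0,-0.3,0,0,0,0],[0,-0.3,0,0,0,0],[0,-0.3,0,0,0,0],[0,-0.3,0,0,0,0],[0,0,0,0,0,0],[0,0,0,0,0,0]]]'

```text
clock: 40.9
position: [0.5098, 0.2583, 0.0815]
ee_rot: [-0.014, 1.0, 0.0, 0.0]
ft_force: [-0.5, 0.9, -0.6]
grip_width: 0.002
grasp_force: 0.0
```

Emit:
carry_out --commands '[[[0,-0.3,0,0,0,0],[0,-0.3,0,0,0,0],[0,-0.3,0,0,0,0],[0,0,0,0,0,0],[0,0,0.2,0,0,0],[0,0,0.15,0,0,0],[0,0,0.1,0,0,0],[0,0,0,0,0,0],[0,0,0,0,0,0]]]'

```text
clock: 41.65
position: [0.5102, 0.2236, 0.0629]
ee_rot: [-0.015, 1.0, -0.0, -0.0]
ft_force: [0.9, 0.6, -0.0]
grip_width: 0.002
grasp_force: 0.0
```

Emit:
carry_out --commands '[[[0,0,0.07,0,0,0],[0,0,0,0,0,0],[0,0,0,0,0,0]]]'

```text
clock: 41.9
position: [0.5106, 0.2233, 0.0606]
ee_rot: [-0.014, 1.0, 0.0, -0.0]
ft_force: [-0.1, -0.3, 0.2]
grip_width: 0.001
grasp_force: 0.0
```

Emit:
carry_out --commands '[[[0,0,0.07,0,0,0],[0,0,0.03,0,0,0],[0,0,0,0,0,0]]]'

```text
clock: 42.15
position: [0.5111, 0.2235, 0.0595]
ee_rot: [-0.014, 1.0, 0.001, 0.001]
ft_force: [-11.2, -4.9, 26.9]
grip_width: -0.003
grasp_force: 13.8
```

Emit:
carry_out --commands '[[[0,0,-0.6,0,0,0],[0,0,-0.9,0,0,0],[0,0,-0.9,0,0,0],[0,0,-0.9,0,0,0],[0,0,-0.9,0,0,0],[0,0,-0.9,0,0,0],[0,0,0,0,0,0],[0,0,0,0,0,0]]]'

```text
clock: 42.82
position: [0.5117, 0.2237, 0.2629]
ee_rot: [-0.014, 1.0, 0.001, 0.002]
ft_force: [-0.5, 0.1, -1.1]
grip_width: -0.006
grasp_force: 0.0
```

```bash
python3 go.py .4037,-.281,.266,1.508 .4037,-.281,.025,1.508
```

```text
t 42.82 p [0.5117 0.2237 0.2629] psi 1.6 q [-0.6   0.15  0.12  1.55 -0.02  1.43  1.12] F [-0.5  0.1 -1.1] w -0.006 gf 0.0
.4037,-.281,.266,1.508 turn [0.02 0.04 0.87] shift [  1.9  -12.76  -0.08]
.4037,-.281,.025,1.508 turn [0. 0. 0.] shift [0.   0.   6.02]
```

Emit:
carry_out --commands '[[[0,0,0,0,0,0.87],[0.13,-0.86,0,0,0,0],[0.13,-0.86,0,0,0,0],[0.13,-0.86,0,0,0,0],[0.13,-0.86,0,0,0,0],[0.13,-0.86,0,0,0,0],[0.13,-0.86,0,0,0,0],[0.13,-0.86,0,0,0,0],[0.13,-0.86,0,0,0,0],[0.13,-0.86,0,0,0,0],[0.13,-0.86,0,0,0,0],[0.13,-0.86,0,0,0,0],[0.13,-0.86,0,0,0,0],[0.13,-0.86,0,0,0,0],[0.13,-0.86,0,0,0,0],[0.13,-0.72,0,0,0,0],[0,0,0,0,0,0],[0,0,0,0,0,0]]]'

```text
clock: 44.32
position: [0.3998, -0.2825, 0.2594]
ee_rot: [0.033, 0.999, 0.0, -0.001]
ft_force: [0.3, 0.7, -0.4]
grip_width: 0.001
grasp_force: 0.0
```

```bash
python3 go.py .4037,-.281,.025,1.508;python3 - <<'E'
from cam import *
# bar direction / stand centre from v6 crop pixels (4x, origin 360,180)
p=camera_params('top');A=lambda u,v,z:plane(p,(u/4+360-.375,v/4+180-.375),z)
for z in (.003,.012): 
    a,b=A(198,188,z),A(135,130,z);print(a.round(4),b.round(4),np.arctan2(*(b-a)[[1,0]]), np.arctan2(*(b-H)[[1,0]]))
t=camera('top');cv2.imwrite('pics/t7.png',t[:,:,::-1])
c=cv2.resize(t[120:300,110:310],None,fx=2,fy=2,interpolation=cv2.INTER_CUBIC);d=cv2.resize(t[180:270,360:450],None,fx=4,fy=4,interpolation=cv2.INTER_CUBIC)
cv2.imwrite('pics/v7.png',np.hstack([c,d])[:,:,::-1])
E
```

```text
t 44.32 p [ 0.3998 -0.2825  0.2594] psi 1.505 q [-0.13 -0.03  0.65  1.74  0.02  1.42  2.02] F [ 0.3  0.7 -0.4] w 0.001 gf 0.0
.4037,-.281,.025,1.508 turn [ 0.   -0.02 -0.03] shift [-0.09  0.04  5.86]
[ 0.4839 -0.3794  0.003 ] [ 0.5262 -0.3394  0.003 ] 0.7584892307385852 0.6621202503543863
[ 0.4826 -0.377   0.012 ] [ 0.5246 -0.3372  0.012 ] 0.7584892307385842 0.6989268430718418
```

View pics/v7.png

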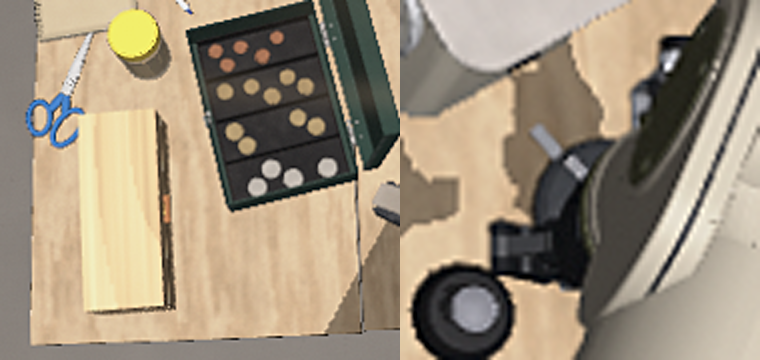

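The left part shows the lid lying flat and shut, with the spread jar undisturbed. The right part shows the arm over the stand, with the index bar's tip at about (541,137).

Emit:
carry_out --commands '[[[-0.09,0.04,0.4,0,0,0],[0,0,0.7,0,0,0],[0,0,0.7,0,0,0],[0,0,0.7,0,0,0],[0,0,0.7,0,0,0],[0,0,0.7,0,0,0],[0,0,0.7,0,0,0],[0,0,0.7,0,0,0],[0,0,0.5,0,0,0],[0,0,0,0,0,0],[0,0,0,0,0,0]]]'

```text
clock: 45.28
position: [0.4042, -0.2787, 0.0279]
ee_rot: [0.03, 1.0, 0.0, -0.001]
ft_force: [0.3, -0.5, 0.4]
grip_width: -0.001
grasp_force: 0.0
```

```bash
python3 go.py .4037,-.281,.005,1.508
python3 - <<'E'
from cam import *
p=camera_params('top')
for f,o,sc in (('pics/v6.png',(360,180),4),):
    im=cv2.imread(f)[:,:440];hsv=cv2.cvtColor(im,cv2.COLOR_BGR2HSV)
    m=((hsv[...,1]<60)&(hsv[...,2]>130)).astype(np.uint8)
    r=np.zeros_like(m);r[110:200,120:210]=1;m&=r
    n,l,st,ce=cv2.connectedComponentsWithStats(m)
    for i in range(1,n):
        if st[i,4]>60:
            ys,xs=np.nonzero(l==i);b=cv2.minAreaRect(np.c_[xs,ys].astype(np.float32));print(st[i],b)
            v=cv2.fitLine(np.c_[xs,ys].astype(np.float32),cv2.DIST_L2,0,.01,.01).ravel()
            P=[plane(p,((v[2]+k*v[0])/sc+o[0]-.375,(v[3]+k*v[1])/sc+o[1]-.375),.008) for k in(-30,30)]
            d=P[0]-P[1];d*=np.sign(d[0]);print(np.mean(P,0).round(4),'bar dir',np.arctan2(d[1],d[0]),'to mean from H',np.arctan2(*(np.mean(P,0)-H)[[1,0]]))
E
```

```text
t 45.28 p [ 0.4042 -0.2787  0.0279] psi 1.51 q [-0.07  0.25  0.64  2.02 -0.19  0.93  2.18] F [ 0.3 -0.5  0.4] w -0.001 gf 0.0
.4037,-.281,.005,1.508 turn [ 0.01 -0.03  0.02] shift [ 0.01 -0.06  0.57]
[129 122  32  36 524] ((145.947265625, 139.43260192871094), (38.48502731323242, 15.065313339233398), 51.95295715332031)
[ 0.5186 -0.3448  0.008 ] bar dir 0.5860162903744064 to mean from H 0.6683969302542213
[165 156  35  37 488] ((183.48338317871094, 174.482177734375), (45.42290115356445, 11.648147583007812), 46.97492980957031)
[ 0.4933 -0.3685  0.008 ] bar dir 0.6773291121272567 to mean from H 0.5699599528692747
```

Emit:
carry_out --commands '[[[0,-0.05,0.2,0,0,0],[0,0,0.15,0,0,0],[0,0,0.1,0,0,0],[0,0,0.08,0,0,0],[0,0,0.05,0,0,0],[0,0,0,0,0,0],[0,0,0,0,0,0]]]'

```text
clock: 45.87
position: [0.4059, -0.2824, 0.007]
ee_rot: [0.031, 1.0, 0.0, 0.001]
ft_force: [-2.5, 3.2, 19.3]
grip_width: -0.002
grasp_force: 9.9
```

Emit:
carry_out --commands '[[[0,0,-0.3,0,0,0],[0,0,-0.8,0,0,0],[0,0,-0.9,0,0,0],[0,0,-0.9,0,0,0],[0,0,-0.9,0,0,0],[0,0,-0.9,0,0,0],[0,0,-0.9,0,0,0],[0,0,-0.9,0,0,0],[0,0,-0.4,0,0,0],[0,0,0,0,0,0],[0,0,0,0,0,0]]]' --force 40

```text
clock: 46.78
position: [0.4046, -0.2821, 0.2819]
ee_rot: [0.031, 1.0, 0.0, 0.001]
ft_force: [-0.3, 0.0, -0.7]
grip_width: 0.003
grasp_force: 0.0
```

```bash
python3 - <<'E'
from cam import *
from go import Rt
p5=np.load('p5.npy',allow_pickle=True).item()
R5=Rt(1.508).as_matrix();P5=np.array([.46667,-.36518,.28246])
Rct=p5['R']@R5; tct=p5['R']@P5+p5['t']     # tool -> cam
R4=Rt(.2335).as_matrix();P4=np.array([.4661,-.374,.3027])
p={'mtx':p5['mtx'],'k1':p5['k1'],'R':Rct@R4.T};p['t']=tct-p['R']@P4
print('check knobs (284,102),(286,290)',proj(p,pts(.235,-.25,[[0,.08,0],[0,-.08,0]])).round(1).tolist())
im=cv2.imread('pics/w4.png');hsv=cv2.cvtColor(im,cv2.COLOR_BGR2HSV)
m=((hsv[...,1]<50)&(hsv[...,2]>110)).astype(np.uint8);r=np.zeros_like(m);r[128:165,312:352]=1;m&=r
n,l,st,ce=cv2.connectedComponentsWithStats(m)
for i in range(1,n):
    if st[i,4]>20:
        ys,xs=np.nonzero(l==i);v=cv2.fitLine(np.c_[xs,ys].astype(np.float32),cv2.DIST_L2,0,.01,.01).ravel();print(st[i],v)
        for z in(.003,.008):
            P=[plane(p,(v[2]+k*v[0],v[3]+k*v[1]),z) for k in(-10,10)];d=P[0]-P[1];d*=np.sign(d[0]);M=np.mean(P,0)
            print(z,M.round(4),'dir',np.arctan2(d[1],d[0]).round(3),'from H',np.arctan2(*(M-H)[[1,0]]).round(3))
cv2.imwrite('pics/bar.png',cv2.resize(im[90:220,230:360],None,fx=4,fy=4,interpolation=cv2.INTER_CUBIC))
E
python3 go.py .4683,-.3845,.266,1.51 .4683,-.3845,.266,1.51,.2
```

```text
check knobs (284,102),(286,290) [[283.6, 101.3], [284.9, 288.5]]
[322 137  21  14 159] [  0.9309687   -0.36509895 331.85535    143.22641   ]
0.003 [ 0.5207 -0.3476  0.003 ] dir 0.607 from H 0.613
0.008 [ 0.52   -0.3471  0.008 ] dir 0.607 from H 0.627
t 46.78 p [ 0.4046 -0.2821  0.2819] psi 1.508 q [-0.15 -0.03  0.67  1.7   0.02  1.47  2.02] F [-0.3  0.  -0.7] w 0.003 gf 0.0
.4683,-.3845,.266,1.51 turn [ 0.    0.01 -0.02] shift [-1.75 -2.46  0.4 ]
.4683,-.3845,.266,1.51,.2 turn [1.91 0.   0.  ] shift [0. 0. 0.]
```

View pics/bar.png

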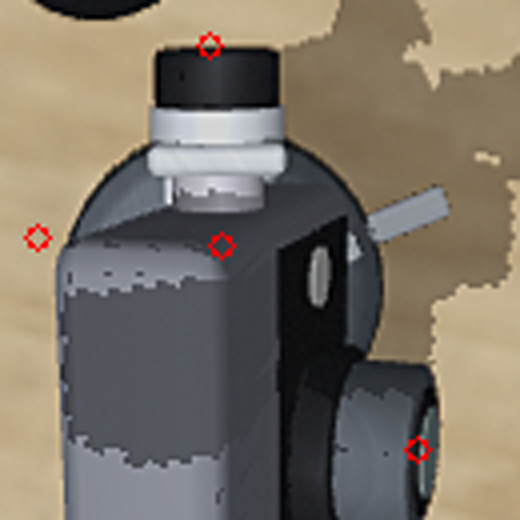

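The picture shows the index bar sticking out of the foot from (370,230) to (447,200). Its heading is about 0.61-0.63 rad, so I'll swivel back to 0.625.

Run:
```python
from cam import *
import subprocess
a=[pts(1.51,.2,[[0,0,h]])[0].round(4) for h in(.085,.004)]
w=[f"{a[0][0]},{a[0][1]},0.2819,1.51,0"]+[f"{x[0]},{x[1]},{x[2]},1.51,.2" for x in a]
print(subprocess.run(['python3','go.py']+w,capture_output=True,text=True).stdout)
```

```text
t 46.78 p [ 0.4046 -0.2821  0.2819] psi 1.508 q [-0.15 -0.03  0.67  1.7   0.02  1.47  2.02] F [-0.3  0.  -0.7] w 0.003 gf 0.0
0.4693,-0.3676,0.2819,1.51,0 turn [ 0.    0.01 -0.02] shift [-1.74 -2.03 -0.  ]
0.4693,-0.3676,0.2648,1.51,.2 turn [1.91 0.   0.  ] shift [0.   0.08 0.42]
0.4683,-0.3837,0.1854,1.51,.2 turn [0. 0. 0.] shift [ 0.   -0.    2.03]
```

Emit:
carry_out --commands '[[[-0.43,-0.51,0,0,0,0],[-0.43,-0.51,0,0,0,0],[-0.44,-0.51,0,0,0,0],[-0.44,-0.5,0,0,0,0],[0,0,0,0,0,0],[0,0,0,0.64,0,0],[0,0,0,0.64,0,0],[0,0,0,0.63,0,0],[0,0.08,0.42,0,0,0],[0,0,0,0,0,0],[0,0,0,0,0,0]]]' --hand -0.9

```text
clock: 47.7
position: [0.4679, -0.3668, 0.2629]
ee_rot: [0.031, 0.995, -0.099, -0.004]
ft_force: [0.3, 0.2, 0.3]
grip_width: 0.946
grasp_force: 0.0
```

```bash
python3 go.py 0.4683,-0.3837,0.1854,1.51,.2
```

```text
t 47.7 p [ 0.4679 -0.3668  0.2629] psi 1.509 q [-0.18  0.18  0.75  1.59  0.06  1.33  2.06] F [0.3 0.2 0.3] w 0.946 gf 0.0
0.4683,-0.3837,0.1854,1.51,.2 turn [ 0.02 -0.03 -0.01] shift [-0.03 -0.03  1.98]
```

Descend, grip, then level the head and swivel it back: 0.885 rad, which is 8.45 units.

Emit:
carry_out --commands '[[[-0.03,-0.03,0.4,0,0,0],[0,0,0.4,0,0,0],[0,0,0.4,0,0,0],[0,0,0.4,0,0,0],[0,0,0.38,0,0,0],[0,0,0,0,0,0],[0,0,0,0,0,0]]]'

```text
clock: 48.28
position: [0.4683, -0.3852, 0.187]
ee_rot: [0.032, 0.995, -0.1, -0.004]
ft_force: [0.2, -0.6, 0.4]
grip_width: 0.948
grasp_force: 0.0
```

Emit:
carry_out --commands '[[[0,0,0,0,0,0],[0,0,0,0,0,0],[0,0,0,0,0,0],[0,0,0,0,0,0],[0,0,0,0,0,0],[0,0,0,0,0,0],[0,0,0,0,0,0]]]' --hand 1

```text
clock: 48.87
position: [0.4695, -0.3843, 0.1877]
ee_rot: [0.031, 0.995, -0.1, -0.003]
ft_force: [-1.5, 2.9, 4.7]
grip_width: 0.363
grasp_force: 39.6
```

```bash
python3 go.py 0.4683,-0.3845,0.1854,1.51,0 0.4683,-0.3845,0.1854,.625,0
```

```text
t 48.87 p [ 0.4695 -0.3843  0.1877] psi 1.509 q [-0.13  0.25  0.75  1.68  0.    1.17  2.1 ] F [-1.5  2.9  4.7] w 0.363 gf 39.6
0.4683,-0.3845,0.1854,1.51,0 turn [-1.91  0.01 -0.01] shift [ 0.03 -0.01  0.06]
0.4683,-0.3845,0.1854,.625,0 turn [0.   0.   8.45] shift [0. 0. 0.]
```

Emit:
carry_out --commands '[[[0,0,0,-0.64,0,0],[0,0,0,-0.64,0,0],[0,0,0,-0.63,0,0],[0,0,0,0,0,0],[0,0,0,0,0,0.7],[0,0,0,0,0,0.7],[0,0,0,0,0,0.7],[0,0,0,0,0,0.7],[0,0,0,0,0,0.7],[0,0,0,0,0,0.7],[0,0,0,0,0,0.7],[0,0,0,0,0,0.7],[0,0,0,0,0,0.7],[0,0,0,0,0,0.7],[0,0,0,0,0,0.7],[0,0,0,0,0,0.75],[0,0,0,0,0,0],[0,0,0,0,0,0]]]'

```text
clock: 50.37
position: [0.4686, -0.3862, 0.1877]
ee_rot: [0.457, 0.89, -0.001, 0.001]
ft_force: [-1.8, -5.8, 4.2]
grip_width: 0.361
grasp_force: 42.3
```

```bash
python3 go.py 0.4683,-0.3845,0.1854,.625,0
```

```text
t 50.37 p [ 0.4686 -0.3862  0.1877] psi 0.623 q [-0.07  0.39  0.89  1.57 -0.31  1.33  1.48] F [-1.8 -5.8  4.2] w 0.361 gf 42.3
0.4683,-0.3845,0.1854,.625,0 turn [-0.01  0.02 -0.02] shift [0.04 0.02 0.06]
```

Emit:
carry_out --commands '[[[0,0,0,0,0,0],[0,0,0,0,0,0],[0,0,0,0,0,0],[0,0,0,0,0,0],[0,0,-0.4,0,0,0],[0,0,-0.7,0,0,0],[0,0,-0.7,0,0,0],[0,0,-0.7,0,0,0],[0,0,-0.7,0,0,0],[0,0,-0.7,0,0,0],[0,0,0,0,0,0],[0,0,0,0,0,0]]]' --hand -0.6

```text
clock: 51.37
position: [0.4695, -0.3849, 0.3441]
ee_rot: [0.456, 0.89, -0.0, 0.001]
ft_force: [-0.1, -0.3, -0.6]
grip_width: 0.798
grasp_force: 0.0
```

Run:
```python
from cam import *
print(get_obs()['position'])
p=camera_params('wrist');im=camera('wrist');hsv=cv2.cvtColor(im,cv2.COLOR_RGB2HSV)
L=[[.016,.05,.048],[.016,-.05,.048],[-.016,-.05,.048],[-.016,.05,.048]]
q=proj(p,pts(.625,0,L));print('pred',cv2.minAreaRect(q.astype(np.float32)))
# top face: find via edges of the bluish-grey blob around predicted quad
m=((hsv[...,1]<60)&(hsv[...,2]>60)&(hsv[...,2]<190)).astype(np.uint8)
box=np.zeros_like(m);cv2.fillConvexPoly(box,cv2.boxPoints((cv2.minAreaRect(q.astype(np.float32))[0],tuple(np.array(cv2.minAreaRect(q.astype(np.float32))[1])+24),cv2.minAreaRect(q.astype(np.float32))[2])).astype(int),1)
m=cv2.morphologyEx(m&box,cv2.MORPH_OPEN,np.ones((5,5),np.uint8))
n,l,st,ce=cv2.connectedComponentsWithStats(m);i=1+st[1:,4].argmax()
ys,xs=np.nonzero(l==i);print('seen',st[i],cv2.minAreaRect(np.c_[xs,ys].astype(np.float32)))
# row profiles of brightness across the head at mid rows
g=cv2.cvtColor(im,cv2.COLOR_RGB2GRAY)
for f in(.25,.5,.75):
    c=q[0]*(1-f)+q[1]*f;d=q[3]*(1-f)+q[2]*f
    print('front',c.round(0),'back',d.round(0),[int(g[int(round(y)),int(round(x))]) for x,y in [d+(c-d)*s for s in np.arange(-.5,1.6,.1)]])
np.save('im8.npy',im);np.save('p8.npy',p,allow_pickle=True)
```

```text
[ 0.46952912 -0.38494438  0.34411535]
pred ((282.5030822753906, 187.3114471435547), (121.67138671875, 42.33457946777344), 89.89097595214844)
seen [ 249  116   67  145 6052] ((282.0, 188.0), (144.0, 66.0), 90.0)
front [303. 157.] back [262. 157.] [177, 178, 82, 108, 106, 107, 128, 155, 151, 152, 152, 151, 151, 152, 119, 25, 16, 45, 50, 45, 39]
front [303. 187.] back [262. 187.] [181, 181, 180, 176, 175, 187, 123, 150, 90, 94, 97, 97, 97, 98, 82, 16, 20, 61, 56, 55, 55]
front [302. 218.] back [263. 218.] [128, 126, 171, 167, 162, 146, 128, 144, 144, 143, 142, 142, 141, 142, 116, 151, 173, 178, 171, 158, 160]
```

```bash
python3 -c "
from workcell import *
print(hand_in())"
```

```text
the job is handed in; nothing more can be done
None
```

I handed the job in at about 51 s, and no verdict came back: all three jars are in the case, both photos were pressed to the stop with the camera aimed, the lid is shut, and the camera is back at its index bar and level.

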